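# Make up two model-building kits from the stock of boards and wooden buildings

### The job

Make up two model kits. On the squaring tray stack the long board with the short board on top of it, both lying lengthwise along the tray and pushed up against both corner fences, and stand the gable-roofed house upright in the middle of the short board with its ridge along the board; in the pocket tray stand the silo in the square pocket and the stepped block in the longer pocket, both upright on the pocket's floor. The pyramid-roofed tower belongs to neither kit: leave it standing where it is.

Things in the scene. Friction and masses are not known exactly. Their poses are not given: they have to be found in the camera images.
- squaring_tray: Fixed grey plate 166 (x) x 96 (y) x 6 mm; origin centre of underside, z up, x away from robot (yaw within 15 deg). Two aluminium fences 32 mm above plate top: end fence's inner face at x=+68 mm (y -34 to +38); side fence's at y=+34 mm, only x +42 to +68, rest of that side free. Boards lie along x in that corner: home, long board's centre is at x=+3, y=+4, short one's at x=+18, y=+4 mm.
- pocket_tray: Fixed cardboard tray 175 (x) x 80 (y) mm; origin centre of underside, z up, x away from robot (yaw within 15 deg). Floor 5 mm thick; walls 5 mm thick, tops 15 mm above the table. A cross wall makes two pockets: the square one, 70 x 70 mm inside, nearer the robot, centre x=-47.5, y=0; the longer one, 90 (x) x 70 (y) mm inside, centre x=+37.5, y=0 mm.
- long_board_mid (a point): Centre of the long board: loose plywood board 130 (x) x 60 (y) x 12 mm (z), about 70 g, lying flat on the table, its length roughly crosswise (along the world's y). The point lies 6 mm above its underside.
- short_board_mid (a point): Centre of the short board: loose plywood board 100 (x) x 60 (y) x 12 mm (z), about 55 g, lying flat on the table, its length roughly crosswise. The point lies 6 mm above its underside.
- gable_house_mid (a point): Gable-roofed house, loose, pale wood with a cardboard-coloured roof: walls 70 (x) x 50 (y) mm and 50 mm high, plus a gable roof of 45 degrees without overhang, ridge along x, 75 mm above the underside; about 130 g. The point is at the middle of the plan, 25 mm above the underside (half-way up the walls); z up.
- silo_mid (a point): Silo, loose: upright pale wooden cylinder, diameter 44 mm, 70 mm high with a slightly domed top (straight up to 60 mm), about 80 g. The point is on its axis, 35 mm above its underside; z up.
- step_block_mid (a point): Stepped block, loose, pale wood: 60 (x) x 45 (y) mm in plan; its -x half is 42 mm high and its +x half 66 mm high, about 110 g. The point is at the middle of the plan, 33 mm above the underside; z up.
- pyramid_tower_mid (a point): Pyramid-roofed square tower, loose, pale wood with a cardboard-coloured roof: 45 x 45 mm, walls 60 mm high and 90 mm to the tip, about 100 g. It stays where it is. The point is on its axis, 40 mm above its underside; z up.

How it is judged:
By the outcome, as a careful person would: the job done as asked, in the order asked, and still so for the second after the job is handed in, with the robot touching nothing.
It also fails if it takes over 144 s, if anything falls off the work surface, if the arm or the gripper's body presses on something with over 40 N, if the wrist force passes 120 N, or if a joint passes its speed limit or range.

### The arm

A 6-joint arm with a two-finger parallel gripper is mounted at the origin on the work surface. World frame = base frame: x ahead of the robot, y to its left, z up, the work surface at z = 0. Lengths are in m, angles in rad, forces in N, time in s.
With the tool pointing down it reaches from about 0.35 to 0.975 m from the base axis. Payload 4.9 kg.
Tool frame: the origin (TCP) lies at the very end of the fingers, on their centre line; the grasp point (between the pads) lies 19 mm behind it (ctrl.pinch_z is the distance from the TCP to the grasp point, in m); z points along the fingers, y is the line along which they close (so a half turn about z gives the same grasp; the last joint's range is limited). The gripper opens to 85 mm and grips with 20 to 120 N. Pads are 22 mm wide; open, the fingers measure 114 mm over their backs; the gripper's body (76 mm by 85 mm) begins 54 mm behind the grasp point. The pads swing forward as they close: fully open they stand 13 mm farther back than shut.
Start: joints at [-1.364, 0.053, 1.613, -0, 1.476, -0.119], TCP at [0.2, -0.592, 0.231] pointing down, gripper open.
Joint ranges: [-3.01, 3.01], [-1.01, 2.22], [0.06, 2.58], [-1.02, 4.17], [0.09, 2.62], [-3.14, 3.14]. Speed limits (rad/s): [2.57, 2.57, 3.14, 3.14, 3.14, 3.14].

### API

Orientations are given as a rotation vector (axis times angle).
In Python, from station import ctrl, optics gives the robot as it stands. The module is installed in compiled form; this text tells all that it offers.
- The arm moves only by the shell command python3 -m handwheel 'ROWS' [OPENING] [FORCE]. ROWS is JSON, one flat list of numbers, 6 for each row, row after row: the shift along the tool's x, y, z in m, then the turn, a rotation vector about the tool's x, y, z in degrees. A call has 1 to 20 rows; each row shifts and turns the commanded pose from where the row before left it, along the tool's axes as they then stand; what a row does not reach is not made up. A row lasts 1/10 s, in which the tool goes at most 50 mm and 8.59 degrees, less where a joint would pass 70% of its speed; a pose out of reach is approached as far as the arm can. A call is refused whole if a number of a shift passes 0.05 or a number of a turn 8.59, either way. A call with a gripper value outside its range is refused whole. OPENING is the closure, from 0 (fully open) to 1 (shut), set as the call begins (- or left out, the last holds). The fingers move at their own pace and stop on an object; FORCE is the grip in N (left out, the last holds). Time passes only in rows, so rows that do not move let the fingers close. It gives the time, the measured TCP pose, the force and the opening at its end, in the units of the state.
- ctrl.get_obs(): the state, without advancing time (a new reading comes with each control period).
- optics.get_image(name): name is "scene" or "top"; returns (picture, depth): 400x640x3 uint8, red, green, blue; 400x640 float32, m along the optical axis (not along the pixel's ray), 0 where there is no reading.
- optics.get_calibration(name): a dict with "fovy" (degrees; the focal length in pixels is half the picture's height over the tangent of half this angle, whatever the lens; pixels are square), "cx", "cy" (the principal point, pixels), "k1" (the pictures are not rectified: a ray, as slopes to the right and down, at radius r is drawn at 1 + k1 r^2 times it, then the intrinsics apply), "rvec" (rotation vector, rad) and "tvec" (3), from world to camera coordinates, as OpenCV has them. Camera axes: x right, y down, z forward; pixel columns grow to the right and rows downward; lengths in m; the calibration is good to about 2 mm. A picture is of the moment at which its call begins. get_calibration takes no time and is no camera call.
- ctrl.finish_job(): hands the job in, once; it reports no verdict.
The state is a dict: "t": time; "q": joint angles; "dq": joint speeds; "effort": joint torques, N m; "tool_pos": TCP position; "tool_rot": TCP orientation; "contact_force": force on the tool from outside, world axes, zero at the start; "wrist_torque": the same for the moment, N m; "opening": finger opening in m.
Only numpy, scipy, OpenCV 4.12 (cv2) and the standard library are available. Lean on these libraries where they do the work, as an engineer would, in place of code of your own. Each camera call takes 0.05 s, during which the arm holds its last target. There are 200 camera calls.

## Working session

There is one attempt and no reset: what is moved stays moved. The work goes in short steps, Python scripts to look and compute and a shell command to move; the robot and the scene stay as the last step left them, time stands still between calls to the robot, and variables do not carry over. Pictures are saved under pics/ and viewed, on a budget of 14 in all, crops included, one or two more only if the job needs it, and the job is handed in when it is done.

```bash
mkdir -p pics; cat > h.py <<'E'
import numpy as np, cv2
from station import ctrl, optics
def cal(n):
    c=optics.get_calibration(n); f=200/np.tan(np.radians(c["fovy"])/2)
    return f,c["cx"],c["cy"],c["k1"],cv2.Rodrigues(np.array(c["rvec"],float))[0],np.array(c["tvec"],float)
def slopes(n,uv):
    f,cx,cy,k,R,t=cal(n); K=np.array([[f,0,cx],[0,f,cy],[0,0,1.]])
    return cv2.undistortPoints(np.array(uv,float).reshape(-1,1,2),K,np.array([k,0,0,0.])).reshape(-1,2)
def ray(n,uv,z):  # pixel -> world on plane z
    R,t=cal(n)[4:]; s=slopes(n,uv); d=np.c_[s,np.ones(len(s))]@R; o=-R.T@t
    return o+d*((z-o[2])/d[:,2])[:,None]
def cloud(n,dep):
    v,u=np.mgrid[0:400,0:640]; s=slopes(n,np.c_[u.ravel(),v.ravel()]); R,t=cal(n)[4:]
    P=(np.c_[s,np.ones(len(s))]*dep.reshape(-1,1)-t)@R
    P[dep.ravel()==0]=np.nan
    return P.reshape(400,640,3)
def proj(n,P):
    f,cx,cy,k,R,t=cal(n);K=np.array([[f,0,cx],[0,f,cy],[0,0,1.]])
    return cv2.projectPoints(np.array(P,float).reshape(-1,1,3),cv2.Rodrigues(R)[0],t,K,np.array([k,0,0,0,0.]))[0].reshape(-1,2)
def snap(n,fn,s=1.25):
    im,d=optics.get_image(n); cv2.imwrite(fn,cv2.resize(im[:,:,::-1],None,fx=s,fy=s)); return im,d
E
python3 - <<'E'
from h import *
for n in("scene","top"):
    im,d=snap(n,f"pics/{n}0.png"); np.savez(f"{n}0.npz",im=im,d=d)
    c=optics.get_calibration(n); R,t=cal(n)[4:]; print(n,c["fovy"],c["k1"],-R.T@t,R[2],(d==0).mean())
o=ctrl.get_obs();print(o, ctrl.pinch_z)
E
```

```text
scene 45.426527811081115 0.005015329253078229 [1.05893649 0.68993955 0.86268031] [-0.42496793 -0.58607517 -0.68986822] 0.00387890625
top 49.982113574423344 -0.09347583917029016 [0.38807026 0.00943982 1.11411932] [ 0.16591727 -0.00685896 -0.98611582] 0.003984375
{'t': 0.1, 'q': array([-1.36402672e+00,  5.33092858e-02,  1.61415217e+00,  6.86077983e-06,
        1.47601414e+00, -1.18972200e-01]), 'dq': array([ 0.00103792, -0.0021005 , -0.00170489,  0.00085607, -0.00196076,
        0.00019053]), 'effort': array([ 6.28771741e-04, -3.94904137e+01, -3.71362031e+01, -4.18770128e-05,
        3.90852729e-03,  2.51693655e-05]), 'tool_pos': array([ 0.19990909, -0.59156999,  0.23017723]), 'tool_rot': array([-3.09815992e+00, -5.09108744e-01,  1.19009432e-04]), 'contact_force': array([-0.30967251,  0.62931489,  0.05592555]), 'wrist_torque': array([0.01358318, 0.0220054 , 0.02018002]), 'opening': 0.08539172191746087} 0.0187
```

View pics/top0.png

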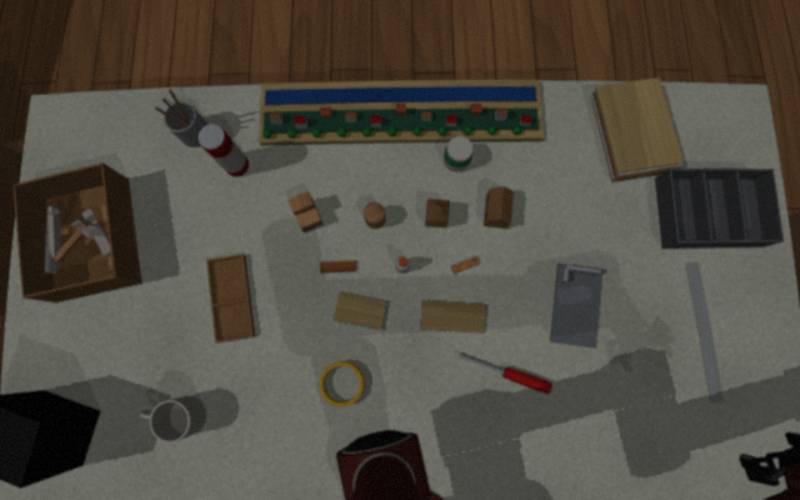

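View pics/scene0.png

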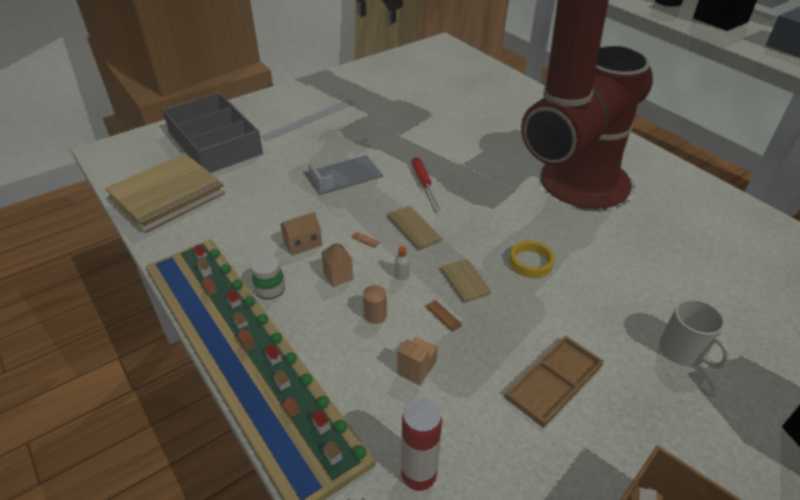

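Top view (up is +x, left is +y; 800-px picture): stepped block at (305,210), silo (374,213), tower (437,212), house (498,207), short board (360,310), long board (453,316), pocket tray (231,298), squaring tray (577,305). There are small sticks and a bottle between them.

```bash
python3 - <<'E'
from h import *
D={n:np.load(n+"0.npz") for n in("scene","top")}
for n in D:
    P=cloud(n,D[n]["d"]); Z=P[...,2]
    t=(np.abs(Z)<.01)&(P[...,0]>.3)&(P[...,0]<.8)&(np.abs(P[...,1])<.5); print(n,"table z",np.median(Z[t]),Z[t].std())
    m=((Z>.0045)&(P[...,0]>.3)&(P[...,0]<.72)&(np.abs(P[...,1])<.45)).astype(np.uint8)
    if n=="top": m=cv2.morphologyEx(m,cv2.MORPH_OPEN,np.ones((2,2)))
    k,l,s,c=cv2.connectedComponentsWithStats(m)
    for i in range(1,k):
        if s[i,4]<40: continue
        q=P[l==i]; zt=np.percentile(q[:,2],95); 
        for lab,sel in(("all",q[:,2]>-1),("top",q[:,2]>zt-.008)):
            r=cv2.minAreaRect((q[sel][:,:2]*1000).astype(np.float32))
            print(n,i,lab,c[i].round(),s[i,4],"zt %.1f med %.1f"%(zt*1000,np.median(q[sel][:,2])*1000),"mean",(q[sel].mean(0)*1000).round(1),"rect",np.round(r[0],1),np.round(r[1],1),round(r[2],1))
E
```

```text
scene table z 0.00035304911048321944 0.002268168035924693
scene 5 all [273. 139.] 844 zt 36.8 med 7.0 mean [ 471.5 -352.3   11.5] rect [ 463.4 -357.9] [109.  167.1] 81.4
scene 5 top [273. 139.] 844 zt 36.8 med 36.3 mean [ 531.  -350.9   35.6] rect [ 524.3 -365. ] [84.7 33.7] 85.0
scene 7 all [338. 142.] 231 zt 26.4 med 20.5 mean [ 326.7 -217.4   19.6] rect [ 331.9 -197.3] [195.3  24.4] 69.2
scene 7 top [338. 142.] 231 zt 26.4 med 23.5 mean [ 318.3 -237.6   23.4] rect [ 325.3 -215.2] [156.9  23.3] 68.0
scene 33 all [331. 181.] 761 zt 14.6 med 11.7 mean [447.5 -93.   11.5] rect [442.6 -95.6] [132.9  70.7] 84.1
scene 33 top [331. 181.] 761 zt 14.6 med 11.8 mean [446.9 -93.3  11.7] rect [445.6 -96.4] [133.2  63.5] 85.6
scene 38 all [241. 186.] 779 zt 72.4 med 49.0 mean [ 673.  -184.    44.6] rect [ 667.4 -197.6] [55.5 71.5] 81.8
scene 38 top [241. 186.] 779 zt 72.4 med 69.8 mean [ 668.4 -194.6   69.9] rect [ 668.  -194.4] [20.5 70.6] 77.8
scene 48 all [291. 191.] 92 zt 8.7 med 6.2 mean [ 553.8 -127.7    6.3] rect [ 553.6 -127. ] [21.8 59.9] 21.8
scene 48 top [291. 191.] 92 zt 8.7 med 6.2
[... 3788 characters left out ...]
0.] [0. 0.] 0.0
top 19 all [363. 254.] 1193 zt nan med 11.6 mean [ 442.4 -102.6   11.1] rect [ 442.6 -103.8] [132.8  60. ] 85.3
top 19 top [363. 254.] 1193 zt nan med nan mean [nan nan nan] rect [0. 0.] [0. 0.] 0.0
top 31 all [412. 301.] 421 zt 27.5 med 21.7 mean [ 321.3 -223.1   19.7] rect [ 328.4 -205.4] [199.8  25.3] 68.2
top 31 top [412. 301.] 421 zt 27.5 med 23.8 mean [ 315.2 -242.7   23.8] rect [ 312.9 -246.5] [99.7 22.1] 70.4
top 32 all [273. 300.] 250 zt nan med 22.0 mean [329.4 126.8  17.3] rect [326.  126.3] [57.2 86.3] 0.2
top 32 top [273. 300.] 250 zt nan med nan mean [nan nan nan] rect [0. 0.] [0. 0.] 0.0
  return _methods._mean(a, axis=axis, dtype=dtype,
  ret = ret.dtype.type(ret / rcount)
<stdin>:14: RuntimeWarning: Mean of empty slice.
  ret = um.true_divide(
```

```bash
cat >> h.py <<'E'
def plan(x,y,z,ydeg):
    """turn first (rotvec, tool deg), then shift (tool mm). ydeg = direction of tool y in world (mod 180)"""
    from scipy.spatial.transform import Rotation as Ro
    o=ctrl.get_obs(); R=Ro.from_rotvec(o["tool_rot"])
    best=None
    for a in(ydeg,ydeg+180):
        c,s=np.cos(np.radians(a)),np.sin(np.radians(a))
        Y=np.array([c,s,0]);Zt=np.array([0,0,-1.]);X=np.cross(Y,Zt)
        D=Ro.from_matrix(np.c_[X,Y,Zt]); r=(R.inv()*D).as_rotvec(degrees=True)
        if best is None or np.linalg.norm(r)<np.linalg.norm(best[0]): best=(r,D)
        
    d=best[1].inv().apply(np.array([x,y,z])-o["tool_pos"])*1000
    print("t",round(o["t"],2),"pos",(o["tool_pos"]*1000).round(1),"open",round(o["opening"]*1000,1),"F",o["contact_force"].round(1),"q",o["q"].round(2),"| turn",best[0].round(2),"shift mm",d.round(1),"cols x,y:",best[1].as_matrix()[:2,:2].round(3).tolist())
E
python3 -c "
from h import *
plan(.444,-.1,.12,-4.6)"
```

```text
t 0.1 pos [ 199.9 -591.6  230.2] open 85.4 F [-0.3  0.6  0.1] q [-1.36  0.05  1.61  0.    1.48 -0.12] | turn [ -0.09  -0.07 -66.74] shift mm [509.6 203.9 110.2] cols x,y: [[0.08, 0.997], [0.997, -0.08]]
```

```bash
python3 -m handwheel '[0,0,0,0,0,-8.34,0,0,0,0,0,-8.34,0,0,0,0,0,-8.34,0,0,0,0,0,-8.34,0,0,0,0,0,-8.34,0,0,0,0,0,-8.34,0,0,0,0,0,-8.34,0,0,0,0,0,-8.34]' 0 60
python3 -m handwheel '[0.034,0.0136,0.0073,0,0,0,0.034,0.0136,0.0073,0,0,0,0.034,0.0136,0.0073,0,0,0,0.034,0.0136,0.0073,0,0,0,0.034,0.0136,0.0073,0,0,0,0.034,0.0136,0.0073,0,0,0,0.034,0.0136,0.0073,0,0,0,0.034,0.0136,0.0073,0,0,0,0.034,0.0136,0.0073,0,0,0,0.034,0.0136,0.0073,0,0,0,0.034,0.0136,0.0073,0,0,0,0.034,0.0136,0.0073,0,0,0,0.034,0.0136,0.0073,0,0,0,0.034,0.0136,0.0073,0,0,0,0.034,0.0136,0.0073,0,0,0,0,0,0,0,0,0,0,0,0,0,0,0]'
python3 - <<'E'
from h import *
plan(.444,-.1,.06,-4.6)
S=[]
p=ctrl.get_obs()["tool_pos"]
for n in("scene","top"):
    im,d=optics.get_image(n); np.savez(n+"1.npz",im=im,d=d)
    u,v=proj(n,p)[0].round().astype(int); print(n,u,v)
    x0,y0=max(0,u-50),max(0,v-50); c=cv2.resize(im[y0:y0+100,x0:x0+100,::-1].copy(),(400,400),interpolation=cv2.INTER_CUBIC)
    cv2.drawMarker(c,((u-x0)*4+2,(v-y0)*4+2),(255,0,255),0,12); S.append(cv2.convertScaleAbs(c,alpha=2.5)); print(x0,y0)
cv2.imwrite("pics/a1.png",np.hstack(S))
E
```

```text
t: 0.9
tool_pos: [0.2, -0.5917, 0.2306]
tool_rot: [-2.302, -2.136, -0.001]
contact_force: [0.4, -0.0, -0.8]
opening: 0.0854
t: 2.6
tool_pos: [0.4441, -0.0995, 0.1212]
tool_rot: [-2.306, -2.132, 0.002]
contact_force: [-0.3, -0.2, 0.3]
opening: 0.0852
t 2.6 pos [444.1 -99.5 121.2] open 85.2 F [-0.3 -0.2  0.3] q [-0.38 -0.28  2.1  -0.    1.32 -0.31] | turn [-0.08  0.    0.1 ] shift mm [-0.5 -0.  61.2] cols x,y: [[0.08, 0.997], [0.997, -0.08]]
scene 331 147
281 97
top 366 251
316 201
```

View pics/a1.png

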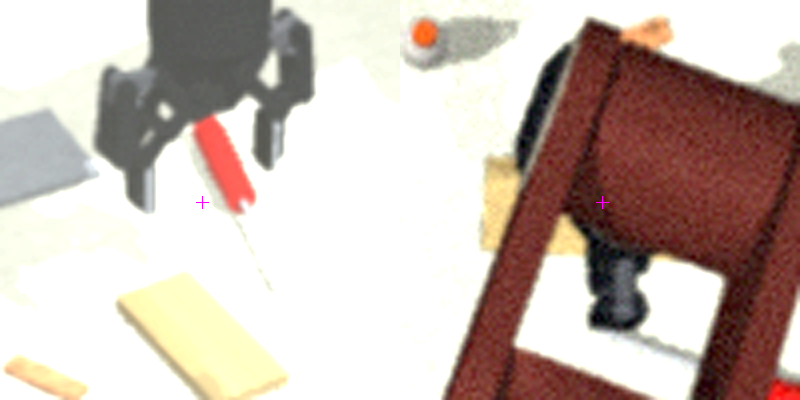

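Scene crop: fingertips at about (143,208) and (270,165), their midpoint near the projected TCP (202,202 before the 13 mm setback). In the top view the forearm hides the fingers. I'll measure the camera bias from the fingers' depth points.

```bash
python3 - <<'E'
from h import *
p=ctrl.get_obs()["tool_pos"]
for n in("scene","top"):
    P=cloud(n,np.load(n+"1.npz")["d"]); q=P[(np.linalg.norm(P[...,:2]-p[:2],axis=2)<.09)&(P[...,2]>.06)]
    q=q-p
    print(n,len(q),"z min",np.percentile(q[:,2],[0,1,3]).round(4))
    a=np.radians(-4.6);Y=np.array([np.cos(a),np.sin(a)]);X=np.array([-Y[1],Y[0]])
    for lo,hi in((.0,.03),(.03,.06),(.06,.1),(.1,.15)):
        s=q[(q[:,2]>lo)&(q[:,2]<hi)]; y=s[:,:2]@Y;x=s[:,:2]@X
        for g in(-1,1):
            k=y*g>0
            if k.sum()>5: print(lo,g,k.sum(),"y",np.percentile(y[k],[3,50,97]).round(4)*1000,"x",np.percentile(x[k],[3,50,97]).round(4)*1000)
E
```

```text
scene 5833 z min [0.0132 0.0278 0.0501]
0.0 -1 41 y [-54.  -43.1 -41.2] x [-5.1  9.1 14.5]
0.0 1 33 y [42.7 51.1 56.7] x [-1.7 10.6 15.7]
0.03 -1 78 y [-63.1 -44.2 -41. ] x [-7.5  9.5 16.1]
0.03 1 71 y [43.9 52.3 67. ] x [-0.7 11.4 16.5]
0.06 -1 240 y [-70.  -51.   -2.5] x [-6.9 13.5 21.6]
0.06 1 370 y [ 5.3 43.7 73.9] x [-9.6 12.9 21.3]
0.1 -1 193 y [-65.4 -32.6  -1.6] x [-3.9 14.4 40.4]
0.1 1 446 y [ 3.2 34.2 68.8] x [-6.5 13.9 39.8]
top 4740 z min [0.0162 0.0721 0.1106]
0.03 -1 8 y [-54.5 -45.  -43.4] x [-0.8 10.5 12.3]
0.06 -1 103 y [-73.5 -48.  -32.2] x [-15.6   7.7  16.1]
0.1 -1 184 y [-68.4 -54.9 -27.4] x [-11.    1.5  24.3]
```

```bash
python3 -m handwheel '[0,0,0.03,0,0,0,0,0,0.03,0,0,0,0,0,0.03,0,0,0,0,0,0.02,0,0,0,0,0,0.01,0,0,0,0,0,0.002,0,0,0,0,0,0,0,0,0]' 0 40
python3 -m handwheel '[0,0,0,0,0,0,0,0,0,0,0,0,0,0,0,0,0,0,0,0,0,0,0,0,0,0,0,0,0,0,0,0,0,0,0,0,0,0,0,0,0,0,0,0,0,0,0,0]' 1 40
python3 -m handwheel '[0,0,-0.015,0,0,0,0,0,-0.03,0,0,0,0,0,-0.03,0,0,0,0,0,0,0,0,0]'
python3 - <<'E'
from h import *
im,d=optics.get_image("scene"); P=cloud("scene",d)
plan(.4615,-.362,.1,-98.7)
c=im[130:210,270:390,::-1]; cv2.imwrite("pics/a2.png",cv2.convertScaleAbs(cv2.resize(c,None,fx=5,fy=5,interpolation=2),alpha=2.2))
E
```

```text
t: 3.4
tool_pos: [0.4449, -0.1009, 0.0005]
tool_rot: [2.309, 2.128, 0.001]
contact_force: [-0.2, 0.5, 0.5]
opening: 0.0857
t: 4.2
tool_pos: [0.4458, -0.1007, 0.0015]
tool_rot: [2.307, 2.129, 0.002]
contact_force: [-1.8, 0.7, 5.8]
opening: 0.0585
t: 4.6
tool_pos: [0.4477, -0.1013, 0.0796]
tool_rot: [2.302, 2.125, 0.006]
contact_force: [0.7, -2.0, 0.5]
opening: 0.0585
t 4.65 pos [ 446.2 -100.8   77.3] open 58.3 F [ 1.1  0.6 -1.4] q [-0.39 -0.21  2.13  0.    1.22 -0.3 ] | turn [  0.18   0.31 -85.9 ] shift mm [ -54.6 -255.9  -22.7] cols x,y: [[-0.988, 0.151], [0.151, 0.988]]
```

View pics/a2.png

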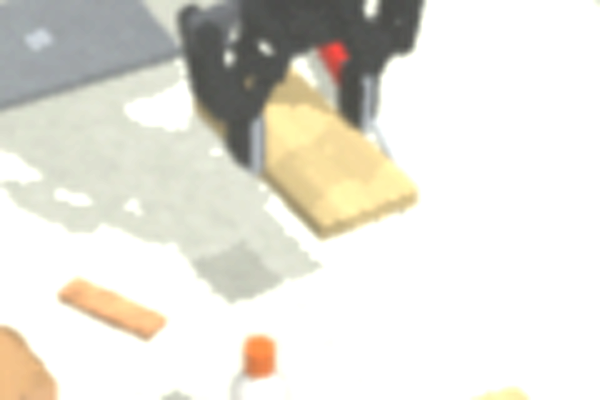

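```bash
cat >> h.py <<'E'
def fr(c,deg,x,y):
    a=np.radians(deg); return c[0]+(x*np.cos(a)-y*np.sin(a))/1000, c[1]+(x*np.sin(a)+y*np.cos(a))/1000
SQ=((.4615,-.362),-8.7); PT=((.4885,.3615),8.4)
sq=lambda x,y: fr(*SQ,x,y)
pt=lambda x,y: fr(*PT,x,y)
E
python3 -m handwheel '[0,0,0,0,0,8.555,0,0,0,0,0,8.555,0,0,0,0,0,8.555,0,0,0,0,0,8.555,0,0,0,0,0,8.555,0,0,0,0,0,8.555,0,0,0,0,0,8.555,0,0,0,0,0,8.555,0,0,0,0,0,8.555,0,0,0,0,0,8.555,0,0,0,0,0,8.555,0,0,0,0,0,0]' -
python3 -c "
from h import *
plan(*sq(-5,-2),.07,-98.7)"
```

```text
t: 5.85
tool_pos: [0.4432, -0.0997, 0.0731]
tool_rot: [-3.132, 0.238, 0.004]
contact_force: [0.3, -1.0, -1.8]
opening: 0.0582
t 5.85 pos [443.2 -99.7  73.1] open 58.2 F [ 0.3 -1.  -1.8] q [-0.39 -0.21  2.14 -0.    1.22  1.34] | turn [-0.04  0.16  0.  ] shift mm [ 52.7 258.5   3.1] cols x,y: [[0.988, -0.151], [-0.151, -0.988]]
```

```bash
python3 -m handwheel '[0.0053,0.0258,0,0,0,0,0.0053,0.0258,0,0,0,0,0.0053,0.0258,0,0,0,0,0.0053,0.0258,0,0,0,0,0.0053,0.0258,0,0,0,0,0.0053,0.0258,0,0,0,0,0.0053,0.0258,0,0,0,0,0.0053,0.0258,0,0,0,0,0.0053,0.0258,0,0,0,0,0.0053,0.0258,0,0,0,0,0,0,0,0,0,0,0,0,0,0,0,0]'
python3 - <<'E'
from h import *
plan(*sq(-5,-2),.009,-98.7)
S=[]
for n,(x,y) in(("scene",(230,90)),("top",(430,190))):
    im,d=optics.get_image(n); S.append(cv2.convertScaleAbs(cv2.resize(im[y:y+100,x:x+100,::-1],(400,400),interpolation=2),alpha=2.2))
cv2.imwrite("pics/a3.png",np.hstack(S))
E
```

```text
t: 7.05
tool_pos: [0.4571, -0.3628, 0.0737]
tool_rot: [-3.131, 0.237, 0.002]
contact_force: [-0.2, 0.3, -1.5]
opening: 0.0586
t 7.05 pos [ 457.1 -362.8   73.7] open 58.6 F [-0.2  0.3 -1.5] q [-0.8   0.11  1.83  0.    1.2   0.92] | turn [-0.09  0.09  0.05] shift mm [-0.8  0.5 64.7] cols x,y: [[0.988, -0.151], [-0.151, -0.988]]
```

View pics/a3.png

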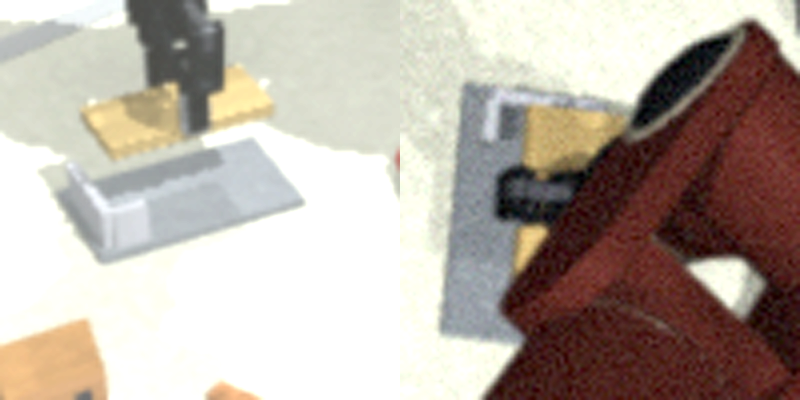

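The board is held level above the tray: top crop, board at (520-650,105-240), inside the fences at (495,95)-(600,100). Lowering it now.

```bash
python3 -m handwheel '[0,0,0.02,0,0,0,0,0,0.02,0,0,0,0,0,0.015,0,0,0,0,0,0.006,0,0,0,0,0,0,0,0,0]'
python3 -m handwheel '[0,0,0.002,0,0,0,0,0,0.001,0,0,0,0,0,0,0,0,0]'
python3 -c "
from h import *
plan(*sq(-5,-2),.009,-98.7)"
```

```text
t: 7.65
tool_pos: [0.4571, -0.3621, 0.0126]
tool_rot: [-3.131, 0.237, 0.003]
contact_force: [0.5, 0.9, -0.4]
opening: 0.0581
t: 7.95
tool_pos: [0.4581, -0.3636, 0.0115]
tool_rot: [3.132, -0.239, 0.001]
contact_force: [0.1, 0.7, -0.5]
opening: 0.0585
t 7.95 pos [ 458.1 -363.6   11.5] open 58.5 F [ 0.1  0.7 -0.5] q [-0.8   0.19  1.85  0.    1.09  0.92] | turn [ 0.04 -0.06 -0.02] shift mm [-1.8 -0.1  2.5] cols x,y: [[0.988, -0.151], [-0.151, -0.988]]
```

```bash
python3 -m handwheel '[0,0,0.001,0,0,0,0,0,0.001,0,0,0,0,0,0,0,0,0]'
python3 -m handwheel '[0,0,0.001,0,0,0,0,0,0,0,0,0]'
python3 -m handwheel '[0,0,0.001,0,0,0,0,0,0,0,0,0]'
python3 -m handwheel '[0.002,0,0,0,0,0,0.002,0,0,0,0,0,0.001,0,0,0,0,0,0.001,0,0,0,0,0,0,0,0,0,0,0]'
```

```text
t: 8.25
tool_pos: [0.4576, -0.3632, 0.0087]
tool_rot: [-3.132, 0.239, 0.0]
contact_force: [-0.3, -0.3, -1.0]
opening: 0.0588
t: 8.45
tool_pos: [0.4576, -0.3632, 0.0077]
tool_rot: [-3.132, 0.239, 0.0]
contact_force: [0.0, 0.3, -0.7]
opening: 0.0584
t: 8.65
tool_pos: [0.4578, -0.3634, 0.0076]
tool_rot: [3.132, -0.239, -0.0]
contact_force: [-2.4, 2.5, 4.5]
opening: 0.0586
t: 9.15
tool_pos: [0.4635, -0.3647, 0.0075]
tool_rot: [3.132, -0.238, -0.001]
contact_force: [-4.1, 1.0, 6.9]
opening: 0.0584
```

```bash
python3 -m handwheel '[0.001,0,0,0,0,0,0,0,0,0,0,0]'
python3 -m handwheel '[0.001,0,0,0,0,0,0,0,0,0,0,0]'
python3 -m handwheel '[0.001,0,0,0,0,0,0,0,0,0,0,0]'
python3 -m handwheel '[0.001,0,0,0,0,0,0,0,0,0,0,0]'
```

```text
t: 9.35
tool_pos: [0.4635, -0.3647, 0.0075]
tool_rot: [3.132, -0.238, -0.005]
contact_force: [-7.6, 1.9, 9.0]
opening: 0.0585
t: 9.55
tool_pos: [0.4635, -0.3647, 0.0075]
tool_rot: [-3.132, 0.238, 0.009]
contact_force: [-11.6, 2.4, 11.4]
opening: 0.0588
t: 9.75
tool_pos: [0.4635, -0.3647, 0.0075]
tool_rot: [-3.132, 0.238, 0.013]
contact_force: [-15.2, 3.2, 14.2]
opening: 0.0588
t: 9.95
tool_pos: [0.4636, -0.3647, 0.0075]
tool_rot: [-3.131, 0.237, 0.017]
contact_force: [-17.8, 3.9, 18.2]
opening: 0.0587
```

```bash
python3 -m handwheel '[-0.003,-0.002,-0.001,0,0,0,0,-0.002,0,0,0,0,0,-0.001,0,0,0,0,0,0,0,0,0,0]'
python3 -m handwheel '[0,-0.001,0,0,0,0,0,0,0,0,0,0]'
python3 -m handwheel '[0,-0.001,0,0,0,0,0,0,0,0,0,0]'
python3 -m handwheel '[0,-0.001,0,0,0,0,0,0,0,0,0,0]'
```

```text
t: 10.35
tool_pos: [0.4643, -0.36, 0.0075]
tool_rot: [3.131, -0.239, -0.004]
contact_force: [-7.2, -2.2, 2.1]
opening: 0.0587
t: 10.55
tool_pos: [0.4644, -0.3592, 0.0075]
tool_rot: [3.131, -0.239, -0.004]
contact_force: [-7.2, -2.3, 3.0]
opening: 0.0585
t: 10.75
tool_pos: [0.4646, -0.3583, 0.0076]
tool_rot: [3.131, -0.239, -0.004]
contact_force: [-6.8, -3.9, 1.8]
opening: 0.0584
t: 10.95
tool_pos: [0.4647, -0.3573, 0.0075]
tool_rot: [3.131, -0.239, -0.004]
contact_force: [-6.8, -3.7, 1.7]
opening: 0.0584
```

```bash
python3 -m handwheel '[0,-0.001,0,0,0,0,0,0,0,0,0,0]'
python3 -m handwheel '[0,-0.001,0,0,0,0,0,0,0,0,0,0]'
python3 -m handwheel '[0,-0.001,0,0,0,0,0,0,0,0,0,0]'
python3 -m handwheel '[0,-0.001,0,0,0,0,0,0,0,0,0,0]'
```

```text
t: 11.15
tool_pos: [0.4648, -0.3569, 0.0075]
tool_rot: [3.129, -0.239, -0.004]
contact_force: [-7.7, -5.7, 1.7]
opening: 0.0585
t: 11.35
tool_pos: [0.4648, -0.3569, 0.0076]
tool_rot: [3.127, -0.239, -0.004]
contact_force: [-7.8, -8.8, 0.4]
opening: 0.0585
t: 11.55
tool_pos: [0.4648, -0.3568, 0.0078]
tool_rot: [3.126, -0.239, -0.003]
contact_force: [-7.7, -11.3, -0.8]
opening: 0.0585
t: 11.75
tool_pos: [0.4648, -0.3567, 0.0079]
tool_rot: [3.124, -0.239, -0.003]
contact_force: [-8.9, -14.7, -1.0]
opening: 0.0584
```

```bash
python3 -m handwheel '[-0.001,0.0025,0,0,0,0,0,0,0,0,0,0]'
python3 -m handwheel '[0,0,0,0,0,0,0,0,0,0,0,0,0,0,0,0,0,0,0,0,0,0,0,0,0,0,0,0,0,0]' 0 40
python3 -m handwheel '[0,0,-0.02,0,0,0,0,0,-0.04,0,0,0,0,0,-0.04,0,0,0,0,0,-0.02,0,0,0,0,0,0,0,0,0]'
python3 - <<'E'
from h import *
plan(.4584,.0905,.12,-12.6)
im,d=optics.get_image("scene");np.savez("s2.npz",im=im,d=d);x,y=230,100
cv2.imwrite("pics/a4.png",cv2.convertScaleAbs(cv2.resize(im[y:y+70,x:x+90,::-1],None,fx=7,fy=7,interpolation=2),alpha=2.2))
E
```

```text
t: 11.95
tool_pos: [0.4647, -0.3569, 0.0077]
tool_rot: [3.128, -0.24, 0.001]
contact_force: [-3.1, -6.5, -0.5]
opening: 0.0585
t: 12.45
tool_pos: [0.4652, -0.3544, 0.0077]
tool_rot: [-3.132, 0.238, -0.0]
contact_force: [0.3, -0.0, 0.5]
opening: 0.0852
t: 12.95
tool_pos: [0.4672, -0.3566, 0.1327]
tool_rot: [3.127, -0.238, 0.01]
contact_force: [0.3, -0.1, -0.1]
opening: 0.0855
t 12.95 pos [ 467.2 -356.6  132.7] open 85.5 F [ 0.3 -0.1 -0.1] q [-0.78  0.04  1.8   0.    1.3   0.94] | turn [  0.53  -0.11 -86.1 ] shift mm [ 434.4 -106.2   12.7] cols x,y: [[0.218, 0.976], [0.976, -0.218]]
```

View pics/a4.png

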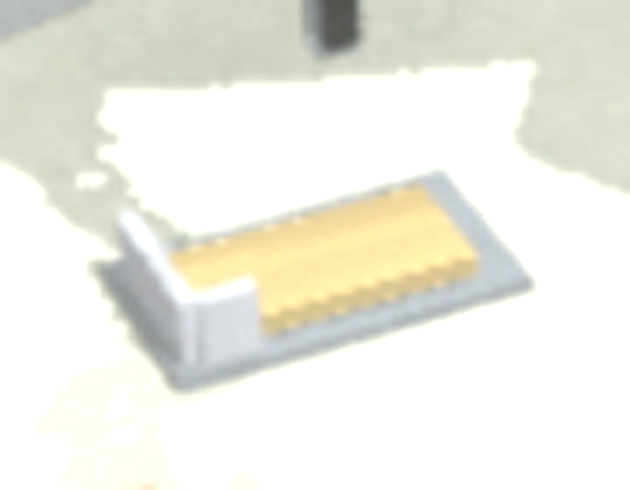

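Long board sits in the corner: it touches the end fence near (170,260) and the stub near (260,300). Now the short board.

```bash
python3 -m handwheel '[0,0,0,0.5,0,-7.83,0,0,0,0,0,-7.83,0,0,0,0,0,-7.83,0,0,0,0,0,-7.83,0,0,0,0,0,-7.83,0,0,0,0,0,-7.83,0,0,0,0,0,-7.83,0,0,0,0,0,-7.83,0,0,0,0,0,-7.83,0,0,0,0,0,-7.83,0,0,0,0,0,-7.83]'
python3 -m handwheel '[0.0334,-0.0082,0.001,0,0,0,0.0334,-0.0082,0.001,0,0,0,0.0334,-0.0082,0.001,0,0,0,0.0334,-0.0082,0.001,0,0,0,0.0334,-0.0082,0.001,0,0,0,0.0334,-0.0082,0.001,0,0,0,0.0334,-0.0082,0.001,0,0,0,0.0334,-0.0082,0.001,0,0,0,0.0334,-0.0082,0.001,0,0,0,0.0334,-0.0082,0.001,0,0,0,0.0334,-0.0082,0.001,0,0,0,0.0334,-0.0082,0.001,0,0,0,0.0334,-0.0082,0.001,0,0,0,0,0,0,0,0,0,0,0,0,0,0,0]'
python3 -c "
from h import *
plan(.4584,.0905,.001,-12.6)"
```

```text
t: 14.1
tool_pos: [0.4639, -0.3536, 0.1249]
tool_rot: [-2.438, -1.965, -0.009]
contact_force: [-0.0, 0.2, 0.7]
opening: 0.0854
t: 15.6
tool_pos: [0.4543, 0.0927, 0.1167]
tool_rot: [-2.443, -1.962, -0.005]
contact_force: [0.3, -0.2, 0.0]
opening: 0.0852
t 15.6 pos [454.3  92.7 116.7] open 85.2 F [ 0.3 -0.2  0. ] q [ 0.04 -0.25  2.09  0.01  1.3   0.25] | turn [-0.25 -0.42  0.12] shift mm [ -1.3   4.5 115.7] cols x,y: [[0.218, 0.976], [0.976, -0.218]]
```

```bash
python3 -m handwheel '[-0.001,0.004,0.03,-0.25,-0.4,0,0,0,0.03,0,0,0,0,0,0.03,0,0,0,0,0,0.018,0,0,0,0,0,0.006,0,0,0,0,0,0,0,0,0]' 0 40
python3 -m handwheel '[0,0,0,0,0,0,0,0,0,0,0,0,0,0,0,0,0,0,0,0,0,0,0,0,0,0,0,0,0,0,0,0,0,0,0,0,0,0,0,0,0,0,0,0,0,0,0,0]' 1 40
python3 -m handwheel '[0,0,-0.015,0,0,0,0,0,-0.03,0,0,0,0,0,-0.03,0,0,0,0,0,0,0,0,0]'
python3 -m handwheel '[0,0,0,0,0,7.83,0,0,0,0,0,7.83,0,0,0,0,0,7.83,0,0,0,0,0,7.83,0,0,0,0,0,7.83,0,0,0,0,0,7.83,0,0,0,0,0,7.83,0,0,0,0,0,7.83,0,0,0,0,0,7.83,0,0,0,0,0,7.83,0,0,0,0,0,7.83,0,0,0,0,0,0]'
python3 - <<'E'
from h import *
S=SQ=((.4612,-.3603),-8.7)
plan(*fr(*S,12,-1),.08,-98.7)
im,d=optics.get_image("scene");x,y=310,160
cv2.imwrite("pics/a5.png",cv2.convertScaleAbs(cv2.resize(im[y:y+90,x:x+120,::-1],None,fx=5,fy=5,interpolation=2),alpha=2.2))
E
```

```text
t: 16.2
tool_pos: [0.4586, 0.0899, 0.0034]
tool_rot: [-2.453, -1.962, -0.001]
contact_force: [0.1, -0.3, 0.4]
opening: 0.0858
t: 17.0
tool_pos: [0.4609, 0.0909, 0.0064]
tool_rot: [2.449, 1.963, 0.008]
contact_force: [-2.9, 0.4, 6.3]
opening: 0.0576
t: 17.4
tool_pos: [0.4634, 0.091, 0.0852]
tool_rot: [2.445, 1.96, 0.019]
contact_force: [0.6, -0.1, 1.2]
opening: 0.0119
t: 18.6
tool_pos: [0.4593, 0.0908, 0.0794]
tool_rot: [-3.131, 0.238, -0.005]
contact_force: [0.3, -0.8, -0.3]
opening: 0.0001
t 18.6 pos [459.3  90.8  79.4] open 0.1 F [ 0.3 -0.8 -0.3] q [ 0.04 -0.19  2.11  0.    1.22  1.76] | turn [-0.08 -0.19  0.  ] shift mm [ 82.1 446.6  -0.6] cols x,y: [[0.988, -0.151], [-0.151, -0.988]]
```

View pics/a5.png

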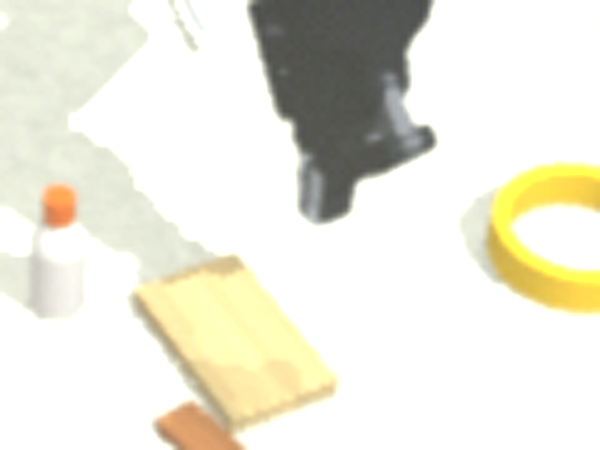

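The grasp slipped off the board's top edge; it lies flat at crop (235,340), a little shifted. I'll remeasure and take it lower.

```bash
python3 - <<'E'
from h import *
im,d=optics.get_image("scene"); P=cloud("scene",d);Z=P[...,2]
m=((Z>.0055)&(Z<.018)&(abs(P[...,0]-.461)<.06)&(abs(P[...,1]-.094)<.08)).astype(np.uint8)
k,l,s,c=cv2.connectedComponentsWithStats(m); i=1+np.argmax(s[1:,4]); q=P[l==i]
r=cv2.minAreaRect((q[:,:2]*1000).astype(np.float32)); print(s[i,4],q.mean(0),r)
x,y=np.array(r[0])/1000-[.0017,.003]
plan(x,y,.03,(r[2]-90 if r[1][0]>r[1][1] else r[2]))
E
```

```text
621 [0.49582135 0.08134767 0.01192777] ((494.4530944824219, 81.37142944335938), (105.1165771484375, 56.89035415649414), 87.46302032470703)
t 18.7 pos [459.3  90.8  79.4] open 0.1 F [-0.4  0.1 -0.2] q [ 0.04 -0.19  2.11  0.    1.22  1.76] | turn [-0.2  -0.1  83.98] shift mm [ 10.9 -34.   49.4] cols x,y: [[-0.044, -0.999], [-0.999, 0.044]]
```

```bash
python3 -m handwheel '[0,0,0,0,0,-8,0,0,0,0,0,-8,0,0,0,0,0,-8,0,0,0,0,0,-8,0,0,0,0,0,-8,0,0,0,0,0,-8,0,0,0,0,0,-8,0,0,0,0,0,-8,0,0,0,0,0,-8,0,0,0,0,0,-8,0,0,0,0,0,-8,0,0,0,0,0,-8,-0.0055,0.017,0,0,0,0,-0.0055,0.017,0,0,0,0,0,0,0.02,0,0,0,0,0,0.02,0,0,0,0,0,0,0,0,0]' 0 60
python3 -c "
from h import *
plan(.4928,.0784,-.001,-2.5)"
```

```text
t: 20.4
tool_pos: [0.4904, 0.0781, 0.0368]
tool_rot: [-2.27, -2.168, 0.002]
contact_force: [0.1, -0.1, 0.2]
opening: 0.0852
t 20.4 pos [490.4  78.1  36.8] open 85.2 F [ 0.1 -0.1  0.2] q [ 0.01 -0.04  2.06  0.    1.13  0.05] | turn [-0.16 -0.04 -0.12] shift mm [ 0.4  2.3 37.8] cols x,y: [[0.044, 0.999], [0.999, -0.044]]
```

```bash
python3 -m handwheel '[0,0.002,0.02,0,0,0,0,0,0.012,0,0,0,0,0,0.0055,0,0,0,0,0,0,0,0,0]'
python3 -m handwheel '[0,0,0,0,0,0,0,0,0,0,0,0,0,0,0,0,0,0,0,0,0,0,0,0,0,0,0,0,0,0,0,0,0,0,0,0]' 1 60
python3 -m handwheel '[0,0,-0.005,0,0,0,0,0,-0.005,0,0,0,0,0,-0.005,0,0,0,0,0,0,0,0,0]'
```

```text
t: 20.8
tool_pos: [0.4944, 0.0782, 0.0017]
tool_rot: [2.272, 2.168, 0.003]
contact_force: [-0.5, -0.0, 0.1]
opening: 0.0851
t: 21.4
tool_pos: [0.4964, 0.0782, 0.0045]
tool_rot: [2.271, 2.166, 0.007]
contact_force: [-1.8, 0.3, 8.1]
opening: 0.0572
t: 21.8
tool_pos: [0.4958, 0.0781, 0.0183]
tool_rot: [2.271, 2.166, 0.007]
contact_force: [0.5, 0.3, -1.2]
opening: 0.0575
```

```bash
python3 -m handwheel '[0,0,-0.015,0,0,0,0,0,-0.02,0,0,0,0,0,-0.02,0,0,0,0,0,-0.01,0,0,0,0,0,0,0,0,0]'
python3 -m handwheel '[0,0,0,0,0,8,0,0,0,0,0,8,0,0,0,0,0,8,0,0,0,0,0,8,0,0,0,0,0,8,0,0,0,0,0,8,0,0,0,0,0,8,0,0,0,0,0,8,0,0,0,0,0,8,0,0,0,0,0,8,0,0,0,0,0,8,0,0,0,0,0,8,0,0,0,0,0,0]'
python3 - <<'E'
from h import *
S=SQ=((.4612,-.3603),-8.7)
plan(*fr(*S,12,-1),.08,-98.7)
im,d=optics.get_image("scene");x,y=310,130
cv2.imwrite("pics/a6.png",cv2.convertScaleAbs(cv2.resize(im[y:y+90,x-40:x+80,::-1],None,fx=5,fy=5,interpolation=2),alpha=2.2))
E
```

```text
t: 22.3
tool_pos: [0.496, 0.0781, 0.0839]
tool_rot: [2.271, 2.165, 0.009]
contact_force: [-0.0, -0.4, 0.0]
opening: 0.0569
t: 23.6
tool_pos: [0.4939, 0.078, 0.0808]
tool_rot: [-3.132, 0.238, -0.002]
contact_force: [0.2, 0.8, -1.2]
opening: 0.0574
t 23.6 pos [493.9  78.   80.8] open 57.4 F [ 0.2  0.8 -1.2] q [ 0.01 -0.1   2.03  0.    1.21  1.73] | turn [-0.06 -0.05 -0.01] shift mm [ 46.  439.2   0.8] cols x,y: [[0.988, -0.151], [-0.151, -0.988]]
```

View pics/a6.png

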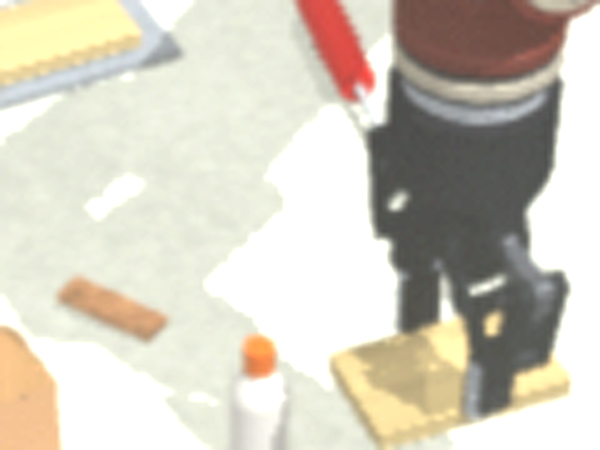

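Short board is held level and low in the fingers this time. Carrying it to the tray.

```bash
python3 -m handwheel '[0.0028,0.0314,0,0,0,0,0.0028,0.0314,0,0,0,0,0.0028,0.0314,0,0,0,0,0.0028,0.0314,0,0,0,0,0.0028,0.0314,0,0,0,0,0.0028,0.0314,0,0,0,0,0.0028,0.0314,0,0,0,0,0.0028,0.0314,0,0,0,0,0.0028,0.0314,0,0,0,0,0.0028,0.0314,0,0,0,0,0.0028,0.0314,0,0,0,0,0.0028,0.0314,0,0,0,0,0.0028,0.0314,0,0,0,0,0.0028,0.0314,0,0,0,0,0,0,0,0,0,0,0,0,0,0,0,0]'
python3 - <<'E'
from h import *
S=SQ=((.4612,-.3603),-8.7)
plan(*fr(*S,5,-1),.024,-98.7)
im,d=optics.get_image("scene"); P=cloud("scene",d)
q=P[(P[...,2]>.055)&(P[...,2]<.1)&(P[...,0]<.7)&(abs(P[...,1]+.36)<.1)]
a=np.radians(-8.7); q=q-np.array([.4612+.0017,-.3603+.003,0]); x=q[:,0]*np.cos(a)+q[:,1]*np.sin(a); y=-q[:,0]*np.sin(a)+q[:,1]*np.cos(a)
k=(q[:,2]<.1);print("tray x range",np.percentile(x[k],[1,99])*1000,"y",np.percentile(y[k],[1,99])*1000)
S=[]
for n,(x,y) in(("scene",(230,90)),("top",(430,190))):
    if n=="top": im,d=optics.get_image(n)
    S.append(cv2.convertScaleAbs(cv2.resize(im[y:y+100,x:x+100,::-1],(400,400),interpolation=2),alpha=2.2))
cv2.imwrite("pics/a7.png",np.hstack(S))
E
```

```text
t: 25.25
tool_pos: [0.4665, -0.3624, 0.081]
tool_rot: [-3.13, 0.238, -0.004]
contact_force: [-0.3, 0.7, -0.6]
opening: 0.0572
t 25.25 pos [ 466.5 -362.4   81. ] open 57.2 F [-0.3  0.7 -0.6] q [-0.79  0.11  1.81  0.    1.22  0.93] | turn [-0.15 -0.13  0.02] shift mm [-0.5 -0.2 57. ] cols x,y: [[0.988, -0.151], [-0.151, -0.988]]
tray x range [-1650.86636509    56.15444427] y [-303.74859611   36.51118214]
```

View pics/a7.png

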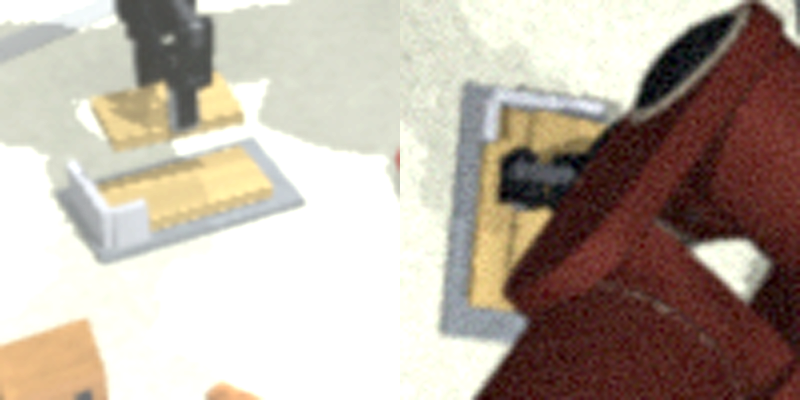

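```bash
python3 -m handwheel '[0,-0.002,0.02,0,0,0,0.003,0,0.02,0,0,0,0.002,0,0.014,0,0,0,0,0,0,0,0,0]'
python3 -m handwheel '[0,0,0.002,0,0,0,0,0,0,0,0,0]'
python3 -m handwheel '[0,0,0.001,0,0,0,0,0,0,0,0,0]'
python3 -m handwheel '[0,0,0.001,0,0,0,0,0,0,0,0,0]'
```

```text
t: 25.75
tool_pos: [0.4712, -0.3587, 0.0251]
tool_rot: [-3.128, 0.236, 0.001]
contact_force: [-0.1, 0.3, 0.0]
opening: 0.0573
t: 25.95
tool_pos: [0.4728, -0.3613, 0.0266]
tool_rot: [-3.132, 0.238, -0.007]
contact_force: [-0.7, 0.2, -0.3]
opening: 0.057
t: 26.15
tool_pos: [0.4727, -0.3615, 0.0255]
tool_rot: [-3.132, 0.239, -0.007]
contact_force: [0.2, 0.0, -1.7]
opening: 0.0572
t: 26.35
tool_pos: [0.4724, -0.3612, 0.0239]
tool_rot: [-3.131, 0.239, -0.006]
contact_force: [-0.4, -0.4, -0.1]
opening: 0.0572
```

```bash
python3 -m handwheel '[0,0,0.001,0,0,0,0,0,0,0,0,0]'
python3 -m handwheel '[0,0,0.001,0,0,0,0,0,0,0,0,0]'
python3 -m handwheel '[0,0,0.001,0,0,0,0,0,0,0,0,0]'
```

```text
t: 26.55
tool_pos: [0.4724, -0.3611, 0.0228]
tool_rot: [-3.131, 0.239, -0.005]
contact_force: [0.0, 0.1, -1.1]
opening: 0.0572
t: 26.75
tool_pos: [0.4725, -0.3613, 0.0227]
tool_rot: [-3.131, 0.239, -0.005]
contact_force: [-2.2, 1.6, 4.9]
opening: 0.0572
t: 26.95
tool_pos: [0.4727, -0.3615, 0.0226]
tool_rot: [-3.132, 0.239, -0.005]
contact_force: [-3.3, 3.4, 8.8]
opening: 0.0571
```

```bash
python3 -m handwheel '[0.002,0,-0.001,0,0,0,0.002,0,0,0,0,0,0.001,0,0,0,0,0,0,0,0,0,0,0]'
python3 -m handwheel '[0.001,0,0,0,0,0,0,0,0,0,0,0]'
python3 -m handwheel '[0.001,0,0,0,0,0,0,0,0,0,0,0]'
python3 -m handwheel '[0.001,0,0,0,0,0,0,0,0,0,0,0]'
```

```text
t: 27.35
tool_pos: [0.4774, -0.3624, 0.0226]
tool_rot: [-3.132, 0.238, -0.005]
contact_force: [-3.3, 0.6, 6.1]
opening: 0.0572
t: 27.55
tool_pos: [0.4775, -0.3624, 0.0226]
tool_rot: [-3.132, 0.238, -0.001]
contact_force: [-7.2, 1.1, 8.8]
opening: 0.0569
t: 27.75
tool_pos: [0.4776, -0.3625, 0.0225]
tool_rot: [-3.131, 0.237, 0.003]
contact_force: [-10.6, 2.0, 10.3]
opening: 0.0568
t: 27.95
tool_pos: [0.4777, -0.3625, 0.0225]
tool_rot: [-3.131, 0.237, 0.006]
contact_force: [-13.0, 3.1, 13.1]
opening: 0.0573
```

```bash
python3 -m handwheel '[-0.002,-0.002,-0.001,0,0,0,0,-0.001,0,0,0,0,0,0,0,0,0,0]'
python3 -m handwheel '[0,-0.001,0,0,0,0,0,0,0,0,0,0]'
python3 -m handwheel '[0,-0.001,0,0,0,0,0,0,0,0,0,0]'
python3 -m handwheel '[0,-0.001,0,0,0,0,0,0,0,0,0,0]'
python3 -m handwheel '[0,-0.001,0,0,0,0,0,0,0,0,0,0]'
```

```text
t: 28.25
tool_pos: [0.4779, -0.3596, 0.0227]
tool_rot: [3.133, -0.238, 0.002]
contact_force: [-4.7, -1.7, 3.8]
opening: 0.0573
t: 28.45
tool_pos: [0.4781, -0.3588, 0.0227]
tool_rot: [3.132, -0.238, 0.002]
contact_force: [-5.8, -2.6, 3.3]
opening: 0.0572
t: 28.65
tool_pos: [0.4782, -0.3579, 0.0227]
tool_rot: [3.132, -0.238, 0.002]
contact_force: [-6.4, -2.1, 2.2]
opening: 0.0576
t: 28.85
tool_pos: [0.4784, -0.3569, 0.0227]
tool_rot: [3.132, -0.238, 0.002]
contact_force: [-6.2, -2.5, 3.6]
opening: 0.0571
t: 29.05
tool_pos: [0.4784, -0.3565, 0.0227]
tool_rot: [3.131, -0.238, 0.002]
contact_force: [-5.3, -4.9, 2.1]
opening: 0.0571
```

```bash
python3 -m handwheel '[0,-0.001,0,0,0,0,0,0,0,0,0,0]'
python3 -m handwheel '[0,-0.001,0,0,0,0,0,0,0,0,0,0]'
python3 -m handwheel '[0,-0.001,0,0,0,0,0,0,0,0,0,0]'
python3 -m handwheel '[-0.001,0.0025,0,0,0,0,0,0,0,0,0,0]'
python3 -m handwheel '[0,0,0,0,0,0,0,0,0,0,0,0,0,0,0,0,0,0,0,0,0,0,0,0,0,0,0,0,0,0]' 0 40
python3 -m handwheel '[0,0,-0.02,0,0,0,0,0,-0.04,0,0,0,0,0,-0.04,0,0,0,0.01,0,-0.02,0,0,0,0.04,0,0,0,0,0,0.04,0,0,0,0,0,0.04,0,0,0,0,0,0,0,0,0,0,0]'
python3 - <<'E'
from h import *
plan(.6695,-.1975,.12,-102.2)
S=[]
for n,(x,y) in(("scene",(230,100)),("top",(430,195))):
    im,d=optics.get_image(n); np.savez(n+"3.npz",im=im,d=d)
    S.append(cv2.convertScaleAbs(cv2.resize(im[y:y+80,x:x+80,::-1],(400,400),interpolation=2),alpha=2))
cv2.imwrite("pics/a8.png",np.hstack(S))
E
```

```text
t: 29.25
tool_pos: [0.4784, -0.3564, 0.0227]
tool_rot: [3.129, -0.238, 0.002]
contact_force: [-5.9, -7.5, 0.6]
opening: 0.0574
t: 29.45
tool_pos: [0.4784, -0.3563, 0.0229]
tool_rot: [3.127, -0.238, 0.003]
contact_force: [-7.4, -10.5, -0.2]
opening: 0.0571
t: 29.65
tool_pos: [0.4785, -0.3562, 0.023]
tool_rot: [3.125, -0.239, 0.003]
contact_force: [-7.2, -13.4, -0.3]
opening: 0.0573
t: 29.85
tool_pos: [0.4783, -0.3564, 0.0228]
tool_rot: [3.13, -0.24, 0.006]
contact_force: [-3.5, -5.7, 0.6]
opening: 0.0572
t: 30.35
tool_pos: [0.4786, -0.3541, 0.0227]
tool_rot: [-3.131, 0.238, -0.005]
contact_force: [0.1, -0.0, -0.3]
opening: 0.0854
t: 31.15
tool_pos: [0.6099, -0.374, 0.1421]
tool_rot: [-3.131, 0.235, -0.007]
contact_force: [0.2, 0.5, -0.4]
opening: 0.0854
t 31.15 pos [ 609.9 -374.   142.1] open 85.4 F [ 0.2  0.5 -0.4] q [-0.66  0.32  1.46  0.    1.36  1.06] | turn [-0.12 -0.24  3.61] shift mm [  20.9 -185.1   22.1] cols x,y: [[0.977, -0.211], [-0.211, -0.977]]
```

View pics/a8.png

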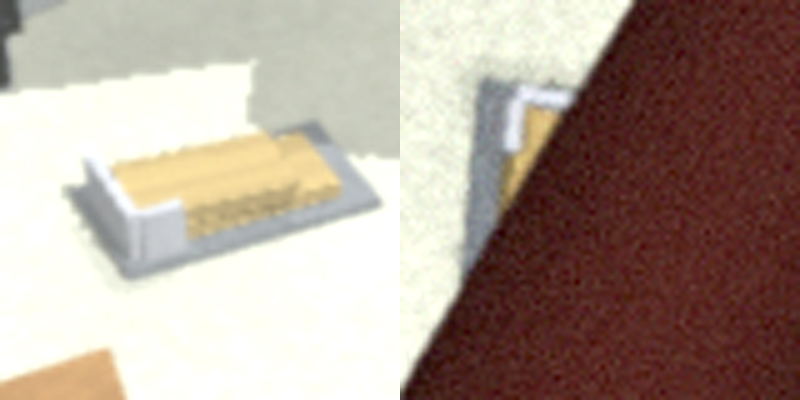

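Both boards look stacked and flush at the stub, (130-185,205-265) in the scene crop. On to the house, with a recheck of the stack from the top camera once the arm is clear.

```bash
python3 -m handwheel '[0,0,0,-0.1,-0.2,3.6,0.0022,-0.0231,0.0027,0,0,0,0.0022,-0.0231,0.0027,0,0,0,0.0022,-0.0231,0.0027,0,0,0,0.0022,-0.0231,0.0027,0,0,0,0.0022,-0.0231,0.0027,0,0,0,0.0022,-0.0231,0.0027,0,0,0,0.0022,-0.0231,0.0027,0,0,0,0.0022,-0.0231,0.0027,0,0,0,0,0,0,0,0,0,0,0,0,0,0,0]' 0 40
python3 - <<'E'
from h import *
plan(.6665,-.1975,.014,-102.2)
for n,(x,y) in(("top",(430,195)),("scene",(230,100))):
    im,d=optics.get_image(n); np.savez(n+"4.npz",im=im,d=d)
    if n=="top": t=cv2.convertScaleAbs(cv2.resize(im[y:y+100,x:x+80,::-1],(480,600),interpolation=2),alpha=2)
    P=cloud(n,d);Z=P[...,2]
    for lo,hi in((.0225,.034),(.012,.0225)):
        m=(Z>lo)&(Z<hi)&(abs(P[...,0]-.462)<.09)&(abs(P[...,1]+.36)<.06)
        hsv=cv2.cvtColor(im,cv2.COLOR_RGB2HSV); m&=(hsv[...,1]>60)
        r=cv2.minAreaRect((P[m][:,:2]*1000).astype(np.float32)); print(n,lo,m.sum(),r)
cv2.imwrite("pics/a9.png",t)
E
```

```text
t: 32.35
tool_pos: [0.6623, -0.1976, 0.1219]
tool_rot: [3.123, -0.336, -0.001]
contact_force: [0.6, -0.1, -0.9]
opening: 0.0858
t 32.35 pos [ 662.3 -197.6  121.9] open 85.8 F [ 0.6 -0.1 -0.9] q [-0.4   0.29  1.54 -0.    1.32  1.39] | turn [ 0.04  0.03 -0.1 ] shift mm [  4.1  -1.  107.9] cols x,y: [[0.977, -0.211], [-0.211, -0.977]]
top 0.0225 883 ((476.7407531738281, -356.5190124511719), (61.8377571105957, 105.69103240966797), 74.38865661621094)
top 0.012 268 ((466.50286865234375, -354.689697265625), (63.775184631347656, 130.3676300048828), 81.75331115722656)
scene 0.0225 386 ((472.35302734375, -351.8327941894531), (65.50753021240234, 108.90371704101562), 76.53013610839844)
scene 0.012 132 ((438.4327087402344, -330.7386169433594), (112.587890625, 56.97240447998047), 25.07953453063965)
```

View pics/a9.png

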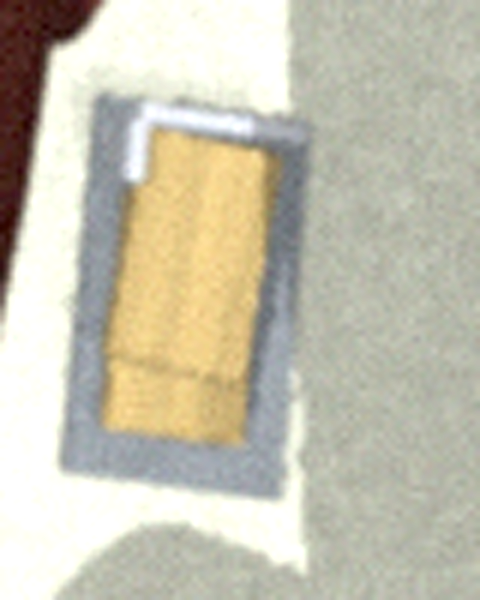

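The top crop shows the short board yawed about 2-3° against the tray: the seam (107,357)-(248,380) is steeper than the long board's end (103,428)-(245,442). I'll square it by pushing its near end face at the -y side with shut fingers.

```bash
sed -i 's/^SQ=((.4615,-.362)/SQ=((.4612,-.3603)/' h.py
python3 -m handwheel '[0,0,0,0,0,-3.5,-0.04,0,0,0,0,0,-0.04,0.02,0,0,0,0,-0.04,0.03,0,0,0,0,-0.04,0.04,0,0,0,0,-0.03,0.04,0,0,0,0,-0.03,0.02,0,0,0,0,0,0,0,0,0,0,0,0,0,0,0,0]' 1 40
python3 -c "
from h import *
plan(*sq(-60,-14),.023,-98.7)"
```

```text
t: 33.35
tool_pos: [0.4273, -0.3092, 0.1221]
tool_rot: [3.131, -0.246, 0.001]
contact_force: [-0.7, 0.0, 0.8]
opening: -0.0001
t 33.35 pos [ 427.3 -309.2  122.1] open -0.1 F [-0.7  0.   0.8] q [-0.77 -0.09  1.94 -0.    1.29  0.96] | turn [ 0.03 -0.04 -0.3 ] shift mm [-18.7  59.4  99.1] cols x,y: [[0.988, -0.151], [-0.151, -0.988]]
```

```bash
python3 -m handwheel '[-0.009,0.03,0,0,0,-0.3,-0.0095,0.0295,0,0,0,0,0,0,0.04,0,0,0,0,0,0.035,0,0,0,0,0,0.018,0,0,0,0,0,0,0,0,0]'
python3 -m handwheel '[0,0,0.004,0,0,0,0.004,0,0.002,0,0,0,0.004,0,0,0,0,0,0,0,0,0,0,0]'
python3 -m handwheel '[0.002,0,0,0,0,0,0.002,0,0,0,0,0,0,0,0,0,0,0]'
python3 -m handwheel '[0.002,0,0,0,0,0,0,0,0,0,0,0]'
```

```text
t: 33.95
tool_pos: [0.3997, -0.3617, 0.0252]
tool_rot: [-3.128, 0.231, 0.008]
contact_force: [-0.2, 0.2, -0.9]
opening: -0.0003
t: 34.35
tool_pos: [0.41, -0.3661, 0.0241]
tool_rot: [3.131, -0.232, 0.003]
contact_force: [-0.1, 0.1, 0.1]
opening: -0.0001
t: 34.65
tool_pos: [0.4128, -0.3661, 0.023]
tool_rot: [3.132, -0.233, -0.0]
contact_force: [-0.7, 0.7, -0.7]
opening: -0.0005
t: 34.85
tool_pos: [0.4134, -0.3664, 0.0228]
tool_rot: [3.133, -0.233, -0.006]
contact_force: [-5.3, 0.3, 3.6]
opening: -0.0002
```

```bash
python3 -m handwheel '[0.001,0,0,0,0,0,0,0,0,0,0,0]'
python3 -m handwheel '[0.001,0,0,0,0,0,0,0,0,0,0,0]'
python3 -m handwheel '[0.001,0,0,0,0,0,0,0,0,0,0,0]'
python3 -m handwheel '[0.001,0,0,0,0,0,0,0,0,0,0,0]'
```

```text
t: 35.05
tool_pos: [0.4136, -0.3665, 0.0227]
tool_rot: [-3.133, 0.233, 0.009]
contact_force: [-9.1, 0.0, 5.5]
opening: -0.0
t: 35.25
tool_pos: [0.4138, -0.3667, 0.0227]
tool_rot: [-3.133, 0.232, 0.012]
contact_force: [-11.7, 0.2, 7.0]
opening: 0.0002
t: 35.45
tool_pos: [0.414, -0.367, 0.0227]
tool_rot: [-3.133, 0.232, 0.015]
contact_force: [-14.2, -0.7, 7.7]
opening: 0.0
t: 35.65
tool_pos: [0.4142, -0.3672, 0.0227]
tool_rot: [-3.133, 0.232, 0.018]
contact_force: [-17.5, -1.1, 11.1]
opening: 0.0001
```

```bash
python3 -m handwheel '[-0.012,0,0,0,0,0,0,0,-0.03,0,0,0,0,0,-0.03,0,0,0,0,0.02,0,0,0,0,0,0.02,0,0,0,0,0.03,0,0,0,0,0,0.03,0,0,0,0,0,0.03,0,0,0,0,0,0,0,0,0,0,0]'
python3 - <<'E'
from h import *
plan(*sq(48,-55),.010,-98.7)
im,d=optics.get_image("top"); np.savez("top5.npz",im=im,d=d); x,y=430,195
cv2.imwrite("pics/a10.png",cv2.convertScaleAbs(cv2.resize(im[y:y+100,x:x+80,::-1],(480,600),interpolation=2),alpha=2))
E
```

```text
t: 36.55
tool_pos: [0.4915, -0.4188, 0.0807]
tool_rot: [-3.132, 0.232, 0.001]
contact_force: [0.3, 1.2, 0.8]
opening: 0.0
t 36.55 pos [ 491.5 -418.8   80.7] open 0.0 F [0.3 1.2 0.8] q [-0.82  0.23  1.68  0.    1.23  0.9 ] | turn [-0.06  0.04  0.23] shift mm [ 9.2  1.8 70.7] cols x,y: [[0.988, -0.151], [-0.151, -0.988]]
```

View pics/a10.png

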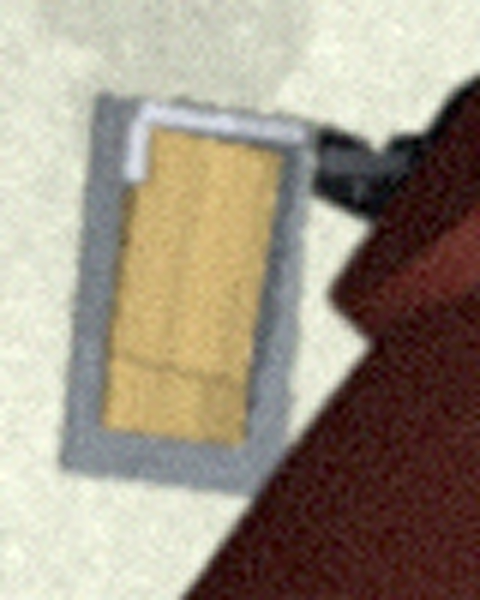

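```bash
cat >> h.py <<'E'
def edges(im,rows_short=(226,252),rows_long=(258,266)):
    g=im.astype(float); w=(g[...,0]-g[...,2])  # red-blue: wood high
    w=cv2.GaussianBlur(w,(0,0),.8); a=np.radians(SQ[1])
    for nm,rows,z in(("short",rows_short,.030),("long",rows_long,.018)):
        L=[];Rr=[]
        for v in range(*rows):
            r=w[v,440:485]; m=np.median(np.sort(r)[-12:]); b=np.median(np.sort(r)[:8]); th=(m+b)/2
            k=np.where(r>th)[0]; i,j=k[0],k[-1]
            L.append((440+i-(r[i]-th)/(r[i]-r[i-1]),v)); Rr.append((440+j+(r[j]-th)/(r[j]-r[j+1]),v))
        for s,e in(("+y",L),("-y",Rr)):
            p=ray("top",e,z)[:,:2]-np.array(SQ[0]); x=(p[:,0]*np.cos(a)+p[:,1]*np.sin(a))*1000; y=(-p[:,0]*np.sin(a)+p[:,1]*np.cos(a))*1000
            f=np.polyfit(x,y,1); print(nm,s,"x",x.min().round(),x.max().round(),"angle vs tray",np.degrees(f[0]).round(2),"y at mid",y.mean().round(1),"resid",(y-np.polyval(f,x)).std().round(2))
E
python3 - <<'E'
from h import *
for n in(4,5):
    im=np.load(f"top{n}.npz")["im"]; edges(im)
im=np.load("top5.npz")["im"]
# tray plate left edge & far-left: saturation/brightness transition
g=cv2.GaussianBlur(im.astype(np.float32).mean(2),(0,0),.8); e=[]
for v in range(225,268):
    r=g[v,436:452]; d=np.diff(r); i=d.argmin(); 
    den=d[i-1]-2*d[i]+d[i+1]; o=0.5*(d[i-1]-d[i+1])/den if 0<i<len(d)-1 and den else 0
    e.append((436+i+.5+o,v))
p=ray("top",e,.006)[:,:2]*1000; f=np.polyfit(p[:,0],p[:,1],1); r=p[:,1]-np.polyval(f,p[:,0]); k=abs(r)<2; f=np.polyfit(p[k,0],p[k,1],1)
print("plate +y edge angle",np.degrees(np.arctan(f[0])),k.sum(),"y at x=461:",np.polyval(f,461))
E
```

```text
short +y x -24.0 42.0 angle vs tray -4.2 y at mid 39.0 resid 0.42
short -y x -16.0 50.0 angle vs tray -3.9 y at mid -23.5 resid 0.22
long +y x -58.0 -41.0 angle vs tray 0.89 y at mid 36.3 resid 0.27
long -y x -51.0 -33.0 angle vs tray 1.35 y at mid -25.2 resid 0.06
short +y x -24.0 42.0 angle vs tray -2.98 y at mid 38.5 resid 0.5
short -y x -16.0 50.0 angle vs tray -4.63 y at mid -24.3 resid 0.15
long +y x -58.0 -41.0 angle vs tray 0.71 y at mid 36.3 resid 0.31
long -y x -51.0 -33.0 angle vs tray 1.68 y at mid -25.2 resid 0.13
plate +y edge angle -8.825328764447528 43 y at x=461: -309.5833960411276
```

Measured in the top view, the short board is still about 4° off while the long board is square. Friction at the finger jammed that push, so I'll regrip the short board with the tool at tray yaw, which squares it, and finish with a push at the stub.

```bash
python3 -m handwheel '[-0.003,-0.03,0,0,0,0,-0.003,-0.028,0,0,0,0.2,-0.003,0,0,0,0,0,0,0,0,0,0,0]' 0 40
python3 -c "
from h import *
plan(*sq(26,5),.0245,-98.7)"
```

```text
t: 37.0
tool_pos: [0.488, -0.359, 0.0814]
tool_rot: [-3.132, 0.239, 0.003]
contact_force: [-0.2, -1.0, 0.2]
opening: 0.0583
t 37.0 pos [ 488.  -359.    81.4] open 58.3 F [-0.2 -1.   0.2] q [-0.76  0.15  1.78 -0.    1.22  0.97] | turn [-0.03  0.13 -0.02] shift mm [-0.3  0.4 56.9] cols x,y: [[0.988, -0.151], [-0.151, -0.988]]
```

```bash
python3 -m handwheel '[0,0,0,0,0,0,0,0,0,0,0,0,0,0,0,0,0,0,0,0,0.025,0,0,0,0,0,0.02,0,0,0,0,0,0.011,0,0,0,0,0,0,0,0,0]'
python3 -m handwheel '[0,0,0,0,0,0,0,0,0,0,0,0,0,0,0,0,0,0,0,0,0,0,0,0,0,0,0,0,0,0,0,0,0,0,0,0]' 1 60
python3 -m handwheel '[0.001,0,0,0,0,0,0.001,0,0,0,0,0,0,0,0,0,0,0]'
```

```text
t: 37.7
tool_pos: [0.4883, -0.3584, 0.0246]
tool_rot: [-3.13, 0.239, 0.005]
contact_force: [0.3, 0.2, -0.6]
opening: 0.0853
t: 38.3
tool_pos: [0.4916, -0.3605, 0.0301]
tool_rot: [3.13, -0.238, 0.007]
contact_force: [0.1, 0.1, 8.4]
opening: 0.0003
t: 38.6
tool_pos: [0.4918, -0.3605, 0.03]
tool_rot: [3.131, -0.238, -0.001]
contact_force: [-6.7, 2.9, 12.6]
opening: -0.0003
```

Fingers slid over the top again, because the tips stand back at this opening. Raise, and go 4 mm lower.

```bash
python3 -m handwheel '[-0.002,0,-0.02,0,0,0,0,0,-0.005,0,0,0,0,0,0,0,0,0]'
python3 -m handwheel '[0,0,0,0,0,0,0,0,0,0,0,0,0,0,0,0,0,0,0,0,0,0,0,0,0,0,0,0,0,0,0,0,0,0,0,0,0,0,0,0,0,0]' 0 40
python3 - <<'E'
from h import *
plan(*sq(26,5),.0245,-98.7)
im,d=optics.get_image("scene"); np.savez("s6.npz",im=im,d=d); x,y=230,100
cv2.imwrite("pics/a11.png",cv2.convertScaleAbs(cv2.resize(im[y:y+70,x:x+90,::-1],None,fx=7,fy=7,interpolation=2),alpha=2))
E
```

```text
t: 38.9
tool_pos: [0.4905, -0.3602, 0.0535]
tool_rot: [3.13, -0.239, 0.004]
contact_force: [-0.1, -0.1, -0.9]
opening: -0.0003
t: 39.6
tool_pos: [0.4895, -0.3592, 0.0517]
tool_rot: [3.132, -0.239, -0.0]
contact_force: [-0.1, -0.9, -0.0]
opening: 0.0855
t 39.6 pos [ 489.5 -359.2   51.7] open 85.5 F [-0.1 -0.9 -0. ] q [-0.76  0.18  1.79 -0.    1.17  0.97] | turn [ 0.01  0.01 -0.02] shift mm [-1.8  0.3 27.2] cols x,y: [[0.988, -0.151], [-0.151, -0.988]]
```

View pics/a11.png

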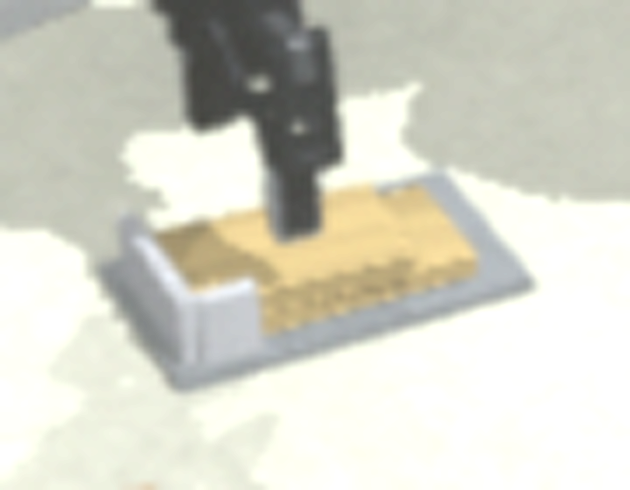

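```bash
python3 -m handwheel '[-0.001,0,0.02,0,0,0,0,0,0.01,0,0,0,0,0,0.002,0,0,0,0,0,0,0,0,0]'
python3 -m handwheel '[0,0,0,0,0,0,0,0,0,0,0,0,0,0,0,0,0,0,0,0,0,0,0,0,0,0,0,0,0,0,0,0,0,0,0,0]' 1 50
python3 -m handwheel '[0.001,0,0,0,0,0,0.001,0,0,0,0,0,0,0,0,0,0,0]'
```

```text
t: 40.05
tool_pos: [0.4881, -0.3588, 0.0191]
tool_rot: [-3.132, 0.239, 0.002]
contact_force: [-0.2, -0.1, -0.4]
opening: 0.0853
t: 40.65
tool_pos: [0.4892, -0.3598, 0.0215]
tool_rot: [3.131, -0.238, 0.002]
contact_force: [-1.8, 0.6, 4.9]
opening: 0.0581
t: 40.95
tool_pos: [0.4893, -0.3599, 0.0215]
tool_rot: [3.132, -0.237, -0.006]
contact_force: [-8.6, 2.2, 10.8]
opening: 0.0582
```

```bash
python3 -m handwheel '[-0.001,-0.001,-0.001,0,0,0,0,0,0,0,0,0]'
python3 -m handwheel '[0,-0.001,0,0,0,0,0,0,0,0,0,0]'
python3 -m handwheel '[0,-0.001,0,0,0,0,0,0,0,0,0,0]'
```

```text
t: 41.15
tool_pos: [0.4892, -0.3595, 0.0216]
tool_rot: [3.13, -0.238, -0.001]
contact_force: [-3.4, -2.4, 2.7]
opening: 0.0579
t: 41.35
tool_pos: [0.4893, -0.3595, 0.0216]
tool_rot: [3.128, -0.238, -0.001]
contact_force: [-4.5, -7.1, 1.8]
opening: 0.058
t: 41.55
tool_pos: [0.4893, -0.3594, 0.0217]
tool_rot: [3.126, -0.238, -0.001]
contact_force: [-5.7, -9.7, 0.4]
opening: 0.0582
```

```bash
python3 -m handwheel '[0,0.003,0,0,0,0,0,0,0,0,0,0]'
python3 -m handwheel '[0,0,0,0,0,0,0,0,0,0,0,0,0,0,0,0,0,0,0,0,0,0,0,0,0,0,0,0,0,0]' 0 40
python3 -m handwheel '[0,0,-0.02,0,0,0,0,0,-0.04,0,0,0,0,0.03,0,0,0,0,0,0.03,0,0,0,0,0,0,0,0,0,0,0,0,0,0,0,0,0,0,0,0,0,0]' 1 40
python3 - <<'E'
from h import *
plan(*sq(50,-56),.012,-98.7)
im,d=optics.get_image("top"); np.savez("top6.npz",im=im,d=d); edges(im)
E
```

```text
t: 41.75
tool_pos: [0.4892, -0.3597, 0.0215]
tool_rot: [3.132, -0.239, -0.001]
contact_force: [-5.0, 0.4, 5.3]
opening: 0.058
t: 42.25
tool_pos: [0.4896, -0.359, 0.0206]
tool_rot: [-3.133, 0.238, 0.0]
contact_force: [0.5, -0.3, -0.6]
opening: 0.0853
t: 42.95
tool_pos: [0.4803, -0.4175, 0.08]
tool_rot: [-3.132, 0.238, 0.002]
contact_force: [0.1, -0.5, -0.7]
opening: 0.0
t 42.95 pos [ 480.3 -417.5   80. ] open 0.0 F [ 0.1 -0.5 -0.7] q [-0.83  0.21  1.7   0.    1.23  0.89] | turn [-0.06  0.06  0.  ] shift mm [22.5  2.3 68. ] cols x,y: [[0.988, -0.151], [-0.151, -0.988]]
short +y x -24.0 42.0 angle vs tray -2.47 y at mid 38.4 resid 0.51
short -y x -16.0 50.0 angle vs tray -4.0 y at mid -24.4 resid 0.22
long +y x -58.0 -41.0 angle vs tray 0.69 y at mid 36.3 resid 0.22
long -y x -51.0 -33.0 angle vs tray 2.08 y at mid -25.2 resid 0.1
```

```bash
cat >> h.py <<'E'
def seam(im,verbose=True):
    g=cv2.GaussianBlur(im.astype(np.float32)[...,0],(0,0),.7); a=np.radians(SQ[1])
    for nm,(c0,c1),(v0,v1),z in(("seam short end",(450,469),(249,264),.030),("long end",(450,469),(262,274),.018)):
        e=[]
        for u in range(c0,c1):
            d=np.diff(g[v0:v1,u]); i=int(d.argmin())
            if 0<i<len(d)-1:
                den=d[i-1]-2*d[i]+d[i+1]; e.append((u,v0+i+.5+.5*(d[i-1]-d[i+1])/den))
        p=ray("top",e,z)[:,:2]-np.array(SQ[0]); x=(p[:,0]*np.cos(a)+p[:,1]*np.sin(a))*1000; y=(-p[:,0]*np.sin(a)+p[:,1]*np.cos(a))*1000
        f=np.polyfit(y,x,1); k=abs(x-np.polyval(f,y))<2; f=np.polyfit(y[k],x[k],1)
        print(nm,k.sum(),"angle",(-np.degrees(f[0])).round(2),"x",x[k].mean().round(1),"res",(x[k]-np.polyval(f,y[k])).std().round(2))
E
python3 - <<'E'
from h import *
for n in("top4","top5","top6"): print(n); seam(np.load(n+".npz")["im"])
ims=[cv2.convertScaleAbs(cv2.resize(np.load(n+".npz")["im"][205:280,440:490,::-1],(400,600),interpolation=2),alpha=2) for n in("top4","top6")]
cv2.imwrite("pics/a12.png",np.hstack(ims))
E
```

```text
top4
seam short end 19 angle -7.64 x -30.4 res 0.46
long end 19 angle 0.42 x -60.2 res 0.46
top5
seam short end 19 angle -6.12 x -30.0 res 0.6
long end 19 angle 0.63 x -60.0 res 0.49
top6
seam short end 19 angle -5.9 x -30.3 res 0.41
long end 19 angle 0.59 x -60.2 res 0.63
```

View pics/a12.png

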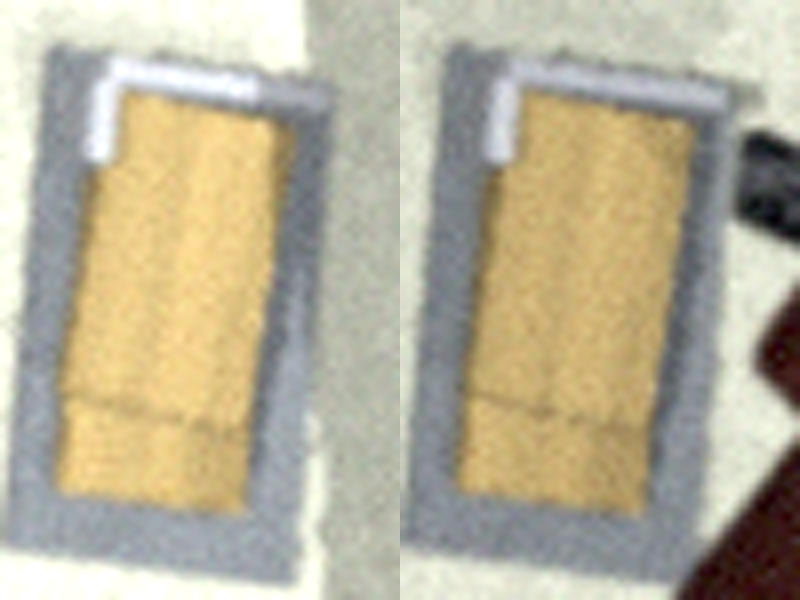

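```bash
python3 -m handwheel '[-0.025,-0.04,0,0,0,0,-0.025,-0.04,0,0,0,0,0,-0.037,0,0,0,0,0,0,0.03,0,0,0,0,0,0.02,0,0,0,0,0,0,0,0,0,0,0,0,0,0,0]'
python3 -c "
from h import *
plan(*sq(-24,60),.023,-98.7)
plan(*sq(-24,49),.023,-98.7)"
```

```text
t: 43.7
tool_pos: [0.4487, -0.2947, 0.0307]
tool_rot: [-3.132, 0.238, 0.001]
contact_force: [-0.6, 0.8, -0.1]
opening: 0.0001
t 43.7 pos [ 448.7 -294.7   30.7] open 0.1 F [-0.6  0.8 -0.1] q [-0.72  0.06  1.96 -0.    1.12  1.  ] | turn [-0.02  0.05  0.02] shift mm [-1.7  3.   7.7] cols x,y: [[0.988, -0.151], [-0.151, -0.988]]
t 43.7 pos [ 448.7 -294.7   30.7] open 0.1 F [-0.6  0.8 -0.1] q [-0.72  0.06  1.96 -0.    1.12  1.  ] | turn [-0.02  0.05  0.02] shift mm [-1.7 14.   7.7] cols x,y: [[0.988, -0.151], [-0.151, -0.988]]
```

```bash
python3 -m handwheel '[0,0.003,0.004,0,0,0,0,0.003,0.003,0,0,0,0,0,0,0,0,0]'
python3 -m handwheel '[0,0.002,0,0,0,0,0,0,0,0,0,0]'
python3 -m handwheel '[0,0.002,0,0,0,0,0,0,0,0,0,0]'
python3 -m handwheel '[0,0.002,0,0,0,0,0,0,0,0,0,0]'
python3 -m handwheel '[0,0.002,0,0,0,0,0,0,0,0,0,0]'
```

```text
t: 44.0
tool_pos: [0.4479, -0.302, 0.024]
tool_rot: [3.132, -0.24, 0.0]
contact_force: [-0.7, -0.0, 0.3]
opening: -0.0004
t: 44.2
tool_pos: [0.4476, -0.3037, 0.024]
tool_rot: [3.132, -0.239, 0.0]
contact_force: [-0.2, -0.0, 0.2]
opening: 0.0003
t: 44.4
tool_pos: [0.4472, -0.3055, 0.0238]
tool_rot: [3.132, -0.239, -0.0]
contact_force: [-0.3, -0.1, -0.1]
opening: -0.0001
t: 44.6
tool_pos: [0.4469, -0.3074, 0.0238]
tool_rot: [3.132, -0.239, -0.0]
contact_force: [-1.2, 0.1, 0.2]
opening: 0.0001
t: 44.8
tool_pos: [0.4466, -0.3094, 0.0237]
tool_rot: [3.132, -0.239, -0.0]
contact_force: [0.1, -0.2, -0.2]
opening: 0.0001
```

```bash
python3 -m handwheel '[0,0.001,0,0,0,0,0,0,0,0,0,0]'
python3 -m handwheel '[0,0.001,0,0,0,0,0,0,0,0,0,0]'
python3 -m handwheel '[0,0.001,0,0,0,0,0,0,0,0,0,0]'
python3 -m handwheel '[0,0.001,0,0,0,0,0,0,0,0,0,0]'
```

```text
t: 45.0
tool_pos: [0.4464, -0.3102, 0.0237]
tool_rot: [3.132, -0.239, -0.0]
contact_force: [0.1, -0.4, -0.5]
opening: -0.0001
t: 45.2
tool_pos: [0.4462, -0.3112, 0.0237]
tool_rot: [3.132, -0.239, -0.0]
contact_force: [0.2, -0.1, -0.0]
opening: -0.0001
t: 45.4
tool_pos: [0.4461, -0.3122, 0.0237]
tool_rot: [3.132, -0.239, -0.0]
contact_force: [0.5, 0.8, -0.8]
opening: 0.0
t: 45.6
tool_pos: [0.4459, -0.3132, 0.0237]
tool_rot: [3.132, -0.239, -0.0]
contact_force: [-0.1, 0.9, 0.3]
opening: -0.0
```

```bash
python3 -m handwheel '[0,-0.01,0,0,0,0,0,0,-0.03,0,0,0,0,0,-0.026,0,0,0,0.025,0.04,0,0,0,0,0.025,0.04,0,0,0,0,0,0.045,0,0,0,0,0,0,0,0,0,0,0,0,0,0,0,0]'
python3 - <<'E'
from h import *
plan(*sq(50,-56),.012,-98.7)
im,d=optics.get_image("top"); np.savez("top7.npz",im=im,d=d); edges(im); seam(im)
E
```

```text
t: 46.4
tool_pos: [0.4778, -0.4343, 0.0793]
tool_rot: [-3.132, 0.241, 0.001]
contact_force: [-0.7, -0.4, 0.2]
opening: 0.0001
t 46.4 pos [ 477.8 -434.3   79.3] open 0.1 F [-0.7 -0.4  0.2] q [-0.85  0.23  1.68  0.    1.23  0.87] | turn [-0.04  0.04 -0.09] shift mm [ 22.4 -14.6  67.3] cols x,y: [[0.988, -0.151], [-0.151, -0.988]]
short +y x -24.0 42.0 angle vs tray -2.32 y at mid 38.0 resid 0.51
short -y x -15.0 50.0 angle vs tray -3.16 y at mid -25.1 resid 0.16
long +y x -58.0 -41.0 angle vs tray 1.58 y at mid 36.3 resid 0.33
long -y x -51.0 -33.0 angle vs tray -0.54 y at mid -25.3 resid 0.3
seam short end 18 angle -4.24 x -29.7 res 0.57
long end 19 angle 0.53 x -60.3 res 0.6
```

```bash
python3 -m handwheel '[-0.025,-0.05,0,0,0,0,-0.025,-0.045,0,0,0,0,0,-0.032,0,0,0,0,0,0,0.03,0,0,0,0,0,0.026,0,0,0,0,0,0,0,0,0]'
python3 -c "
from h import *
plan(*sq(-24,43),.023,-98.7)"
```

```text
t: 47.05
tool_pos: [0.4473, -0.3038, 0.0197]
tool_rot: [-3.127, 0.235, 0.011]
contact_force: [-0.3, 0.1, -0.0]
opening: -0.0002
t 47.05 pos [ 447.3 -303.8   19.7] open -0.2 F [-0.3  0.1 -0. ] q [-0.73  0.09  1.95 -0.    1.11  0.99] | turn [-0.27  0.42  0.1 ] shift mm [-1.7 10.7 -3.3] cols x,y: [[0.988, -0.151], [-0.151, -0.988]]
```

```bash
python3 -m handwheel '[0,0.004,0,0,0,0,0,0.004,0,0,0,0,0,0,0,0,0,0]'
python3 -m handwheel '[0,0.002,0,0,0,0,0,0.001,0,0,0,0,0,0,0,0,0,0]'
python3 -m handwheel '[0,0.001,0,0,0,0,0,0.001,0,0,0,0,0,0,0,0,0,0]'
python3 -c "
from h import *
plan(*sq(-24,40),.023,-98.7)"
```

```text
t: 47.35
tool_pos: [0.4499, -0.3176, 0.0256]
tool_rot: [3.13, -0.24, 0.004]
contact_force: [-0.9, -0.6, -0.0]
opening: 0.0001
t: 47.65
tool_pos: [0.4485, -0.3195, 0.024]
tool_rot: [3.132, -0.239, 0.0]
contact_force: [-0.1, -0.6, -0.4]
opening: 0.0002
t: 47.95
tool_pos: [0.448, -0.3211, 0.0236]
tool_rot: [3.132, -0.239, -0.001]
contact_force: [-0.3, 0.3, -0.2]
opening: -0.0
t 47.95 pos [ 448.  -321.1   23.6] open -0.0 F [-0.3  0.3 -0.2] q [-0.76  0.1   1.93 -0.    1.11  0.97] | turn [ 0.    0.03 -0.02] shift mm [-5.1 -3.2  0.6] cols x,y: [[0.988, -0.151], [-0.151, -0.988]]
```

```bash
python3 -m handwheel '[0,-0.015,0,0,0,0,0,0,-0.03,0,0,0,0,0,-0.026,0,0,0,0.025,0.04,0,0,0,0,0.025,0.04,0,0,0,0,0,0.04,0,0,0,0,0,0,0,0,0,0,0,0,0,0,0,0]'
python3 - <<'E'
from h import *
plan(*sq(50,-50),.012,-98.7)
im,d=optics.get_image("top"); np.savez("top8.npz",im=im,d=d); edges(im); seam(im)
E
```

```text
t: 48.75
tool_pos: [0.4816, -0.432, 0.0792]
tool_rot: [-3.131, 0.24, 0.001]
contact_force: [-0.0, 0.6, -0.2]
opening: 0.0002
t 48.75 pos [ 481.6 -432.    79.2] open 0.2 F [-0.   0.6 -0.2] q [-0.85  0.24  1.67  0.    1.23  0.88] | turn [-0.05  0.05 -0.07] shift mm [ 19.  -17.8  67.2] cols x,y: [[0.988, -0.151], [-0.151, -0.988]]
short +y x -24.0 42.0 angle vs tray -1.55 y at mid 38.4 resid 0.69
short -y x -15.0 50.0 angle vs tray 1.57 y at mid -29.0 resid 0.24
long +y x -58.0 -41.0 angle vs tray 0.2 y at mid 36.3 resid 0.25
long -y x -51.0 -33.0 angle vs tray -0.42 y at mid -25.3 resid 0.18
seam short end 9 angle 2.28 x -30.2 res 0.66
long end 19 angle -0.09 x -60.2 res 0.57
```

```bash
python3 -m handwheel '[0.0105,-0.01,0,0,0,0,0.0105,-0.005,0,0,0,0,0,0,0.035,0,0,0,0,0,0.03,0,0,0,0,0,0,0,0,0,0,0,0,0,0,0]'
python3 -c "
from h import *
plan(*sq(52,-50),.012,-98.7)"
```

```text
t: 49.4
tool_pos: [0.5052, -0.4196, 0.0144]
tool_rot: [-3.132, 0.237, 0.002]
contact_force: [0.2, 0.2, 0.2]
opening: 0.0004
t 49.4 pos [ 505.2 -419.6   14.4] open 0.4 F [0.2 0.2 0.2] q [-0.81  0.34  1.67 -0.    1.13  0.92] | turn [-0.04  0.07  0.05] shift mm [-0.4 -1.9  2.4] cols x,y: [[0.988, -0.151], [-0.151, -0.988]]
```

```bash
python3 -m handwheel '[0,-0.004,0.002,0,0,0,0,-0.004,0,0,0,0,0,-0.002,0,0,0,0,0,0,0,0,0,0]'
python3 -m handwheel '[0,-0.002,0,0,0,0,0,-0.002,0,0,0,0,0,0,0,0,0,0]'
python3 -m handwheel '[0,-0.002,0,0,0,0,0,0,0,0,0,0]'
python3 -m handwheel '[0,-0.002,0,0,0,0,0,0,0,0,0,0]'
python3 -m handwheel '[0,-0.001,0,0,0,0,0,0,0,0,0,0]'
```

```text
t: 49.8
tool_pos: [0.5067, -0.4109, 0.0137]
tool_rot: [3.132, -0.238, 0.001]
contact_force: [0.8, 0.6, -0.3]
opening: -0.0
t: 50.1
tool_pos: [0.5066, -0.4081, 0.0132]
tool_rot: [3.13, -0.238, -0.0]
contact_force: [-0.9, -4.4, 1.0]
opening: -0.0001
t: 50.3
tool_pos: [0.5065, -0.4079, 0.0136]
tool_rot: [3.127, -0.238, -0.001]
contact_force: [-3.6, -9.8, 0.1]
opening: -0.0002
t: 50.5
tool_pos: [0.5066, -0.4077, 0.0142]
tool_rot: [3.123, -0.238, -0.0]
contact_force: [-6.3, -13.4, -1.0]
opening: 0.0001
t: 50.7
tool_pos: [0.5066, -0.4076, 0.0145]
tool_rot: [3.122, -0.238, 0.0]
contact_force: [-6.3, -15.8, 1.8]
opening: 0.0001
```

```bash
python3 -m handwheel '[0,0.015,0,0,0,0,0,0.003,-0.03,0,0,0,-0.02,0,-0.036,0,0,0,0,0,0,0,0,0,0,0,0,0,0,0]'
python3 - <<'E'
from h import *
plan(*sq(50,-50),.012,-98.7)
im,d=optics.get_image("top"); np.savez("top9.npz",im=im,d=d); edges(im); seam(im)
E
```

```text
t: 51.2
tool_pos: [0.4855, -0.4171, 0.0797]
tool_rot: [3.132, -0.24, 0.002]
contact_force: [0.3, -0.0, -0.8]
opening: 0.0002
t 51.2 pos [ 485.5 -417.1   79.7] open 0.2 F [ 0.3 -0.  -0.8] q [-0.83  0.22  1.69  0.    1.23  0.9 ] | turn [ 0.02 -0.09 -0.05] shift mm [17.4 -2.4 67.7] cols x,y: [[0.988, -0.151], [-0.151, -0.988]]
short +y x -24.0 42.0 angle vs tray -1.73 y at mid 38.2 resid 0.74
short -y x -15.0 50.0 angle vs tray 1.78 y at mid -27.9 resid 0.21
long +y x -58.0 -41.0 angle vs tray 0.4 y at mid 36.3 resid 0.31
long -y x -51.0 -32.0 angle vs tray -0.98 y at mid -25.4 resid 0.39
seam short end 13 angle 1.66 x -30.1 res 0.54
long end 19 angle 0.3 x -60.1 res 0.47
```

```bash
python3 -m handwheel '[0.006,0,0,0,0,0,0,0,0.03,0,0,0,0,0,0.028,0,0,0,0,-0.004,0,0,0,0,0,0,0,0,0,0,0,0,0,0,0,0]'
python3 -c "
from h import *
plan(*sq(40,-40),.0215,-98.7)"
python3 -m handwheel '[0,-0.003,0,0,0,0,0,0,0,0,0,0]'
python3 -m handwheel '[0,-0.002,0,0,0,0,0,0,0,0,0,0]'
python3 -m handwheel '[0,-0.001,0,0,0,0,0,0,0,0,0,0]'
python3 -m handwheel '[0,-0.001,0,0,0,0,0,0,0,0,0,0]'
```

```text
t: 51.85
tool_pos: [0.4925, -0.4141, 0.0218]
tool_rot: [3.131, -0.238, 0.002]
contact_force: [0.9, -0.3, -0.2]
opening: -0.0002
t 51.85 pos [ 492.5 -414.1   21.8] open -0.2 F [ 0.9 -0.3 -0.2] q [-0.81  0.3   1.71 -0.    1.13  0.91] | turn [ 0.06 -0.06  0.01] shift mm [ 0.9 -8.5  0.3] cols x,y: [[0.988, -0.151], [-0.151, -0.988]]
t: 52.05
tool_pos: [0.4929, -0.4112, 0.0222]
tool_rot: [3.131, -0.238, 0.002]
contact_force: [-1.1, 0.3, 0.1]
opening: 0.0001
t: 52.25
tool_pos: [0.4925, -0.4088, 0.0212]
tool_rot: [3.132, -0.239, 0.0]
contact_force: [-1.3, 0.5, 0.5]
opening: -0.0001
t: 52.45
tool_pos: [0.4925, -0.4077, 0.0207]
tool_rot: [3.132, -0.239, -0.0]
contact_force: [-0.4, 0.3, -0.6]
opening: 0.0001
t: 52.65
tool_pos: [0.4926, -0.4067, 0.0206]
tool_rot: [3.132, -0.239, -0.001]
contact_force: [-0.1, -0.6, 0.3]
opening: -0.0001
```

```bash
for i in 1; do :; done
python3 -m handwheel '[0,-0.002,0,0,0,0,0,0,0,0,0,0]'
python3 -m handwheel '[0,-0.001,0,0,0,0,0,0,0,0,0,0]'
python3 -m handwheel '[0,-0.001,0,0,0,0,0,0,0,0,0,0]'
python3 -m handwheel '[0,-0.001,0,0,0,0,0,0,0,0,0,0]'
python3 -m handwheel '[0,-0.001,0,0,0,0,0,0,0,0,0,0]'
```

```text
t: 52.85
tool_pos: [0.4927, -0.4052, 0.0208]
tool_rot: [3.131, -0.238, -0.001]
contact_force: [-1.1, -2.1, -0.6]
opening: 0.0004
t: 53.05
tool_pos: [0.4926, -0.4049, 0.0209]
tool_rot: [3.13, -0.238, -0.001]
contact_force: [-2.8, -5.5, 0.5]
opening: 0.0001
t: 53.25
tool_pos: [0.4925, -0.4047, 0.0212]
tool_rot: [3.129, -0.238, -0.002]
contact_force: [-3.2, -5.7, -0.4]
opening: -0.0001
t: 53.45
tool_pos: [0.4924, -0.4044, 0.0214]
tool_rot: [3.127, -0.238, -0.002]
contact_force: [-5.4, -7.7, 0.4]
opening: 0.0004
t: 53.65
tool_pos: [0.4923, -0.4042, 0.0216]
tool_rot: [3.126, -0.238, -0.003]
contact_force: [-6.1, -9.7, -0.1]
opening: -0.0003
```

```bash
python3 -m handwheel '[0,0.012,0,0,0,0,0,0.003,-0.03,0,0,0,-0.006,0,-0.03,0,0,0,0,0,0,0,0,0,0,0,0,0,0,0]'
python3 - <<'E'
from h import *
plan(*sq(50,-50),.012,-98.7)
im,d=optics.get_image("top"); np.savez("top10.npz",im=im,d=d); edges(im); seam(im)
E
```

```text
t: 54.15
tool_pos: [0.486, -0.4151, 0.0816]
tool_rot: [3.132, -0.239, 0.003]
contact_force: [0.2, 0.1, -0.9]
opening: -0.0001
t 54.15 pos [ 486.  -415.1   81.6] open -0.1 F [ 0.2  0.1 -0.9] q [-0.82  0.22  1.69  0.    1.23  0.9 ] | turn [ 0.03 -0.1  -0.03] shift mm [17.2 -0.4 69.6] cols x,y: [[0.988, -0.151], [-0.151, -0.988]]
short +y x -24.0 42.0 angle vs tray -1.95 y at mid 38.1 resid 0.73
short -y x -15.0 50.0 angle vs tray 1.07 y at mid -27.3 resid 0.16
long +y x -58.0 -41.0 angle vs tray 0.79 y at mid 36.3 resid 0.34
long -y x -51.0 -32.0 angle vs tray -1.87 y at mid -25.4 resid 0.4
seam short end 15 angle -0.95 x -30.2 res 0.94
long end 19 angle -0.16 x -60.4 res 0.53
```

Short board is now within about 1° of square, with its far corner on the stub and its end on the end fence (near end at x≈-32 after bias correction). Going for the house.

```bash
python3 -m handwheel '[0,0,-0.03,0,0,3.5,0,0,-0.01,0,0,0,0.025,-0.03,0,0,0,0,0.025,-0.03,0,0,0,0,0.025,-0.03,0,0,0,0,0.025,-0.03,0,0,0,0,0.015,-0.03,0,0,0,0,0.012,-0.03,0,0,0,0,0,-0.02,0,0,0,0,0,0,0,0,0,0,0,0,0,0,0,0]' 0 40
python3 -c "
from h import *
plan(.6665,-.1975,.014,-102.2)"
```

```text
t: 55.3
tool_pos: [0.6511, -0.2461, 0.1198]
tool_rot: [3.124, -0.333, -0.002]
contact_force: [0.5, -0.2, -0.2]
opening: 0.0856
t 55.3 pos [ 651.1 -246.1  119.8] open 85.6 F [ 0.5 -0.2 -0.2] q [-0.47  0.3   1.52 -0.    1.32  1.32] | turn [0.03 0.09 0.04] shift mm [  4.8 -50.7 105.8] cols x,y: [[0.977, -0.211], [-0.211, -0.977]]
```

```bash
python3 -m handwheel '[0.0025,-0.025,0,0,0,0,0.0025,-0.0255,0,0,0,0,0,0,0,0,0,0,0,0,0.03,0,0,0,0,0,0.03,0,0,0,0,0,0.03,0,0,0,0,0,0.015,0,0,0,0,0,0,0,0,0]' 0 40
python3 -m handwheel '[0,0,0,0,0,0,0,0,0,0,0,0,0,0,0,0,0,0,0,0,0,0,0,0,0,0,0,0,0,0,0,0,0,0,0,0,0,0,0,0,0,0]' 1 40
python3 -m handwheel '[0,0,-0.015,0,0,0,0,0,-0.025,0,0,0,0,0,-0.03,0,0,0,0,0,-0.03,0,0,0,0,0,0,0,0,0,0,0,0,0,0,0]'
python3 - <<'E'
from h import *
plan(*sq(18,3.5),.11,-98.2)
im,d=optics.get_image("scene"); P=cloud("scene",d); o=ctrl.get_obs(); p=o["tool_pos"]
q=P[(P[...,2]>.08)&(P[...,2]<.24)&(abs(P[...,0]-p[0])<.08)&(abs(P[...,1]-p[1])<.08)]
u,v=proj("scene",p)[0].astype(int); np.savez("s11.npz",im=im,d=d)
cv2.imwrite("pics/a13.png",cv2.convertScaleAbs(cv2.resize(im[v-45:v+45,u-50:u+50,::-1],None,fx=6,fy=6,interpolation=2),alpha=2))
E
```

```text
t: 56.1
tool_pos: [0.6647, -0.1984, 0.0123]
tool_rot: [-3.122, 0.336, 0.009]
contact_force: [0.3, 0.3, -0.6]
opening: 0.0855
t: 56.8
tool_pos: [0.6692, -0.1988, 0.0185]
tool_rot: [3.122, -0.334, 0.006]
contact_force: [-0.4, -0.9, 6.2]
opening: 0.0502
t: 57.4
tool_pos: [0.6678, -0.1979, 0.1169]
tool_rot: [3.123, -0.334, 0.002]
contact_force: [-0.6, -0.7, -1.8]
opening: 0.0505
t 57.4 pos [ 667.8 -197.9  116.9] open 50.5 F [-0.6 -0.7 -1.8] q [-0.39  0.3   1.53 -0.    1.31  1.39] | turn [ 0.03 -0.09 -4.01] shift mm [-163.3  186.8    6.9] cols x,y: [[0.99, -0.143], [-0.143, -0.99]]
```

View pics/a13.png

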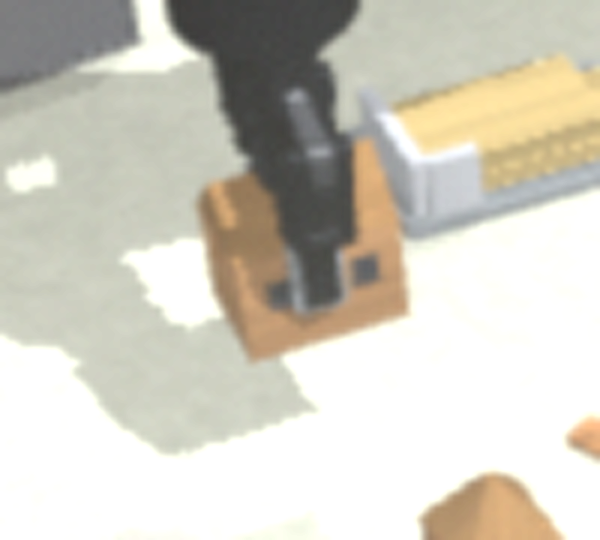

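```bash
python3 - <<'E'
from h import *
f=np.load("s11.npz"); P=cloud("scene",f["d"])-np.array([.0017,.003,0]); im=f["im"]; hsv=cv2.cvtColor(im,cv2.COLOR_RGB2HSV)
p=ctrl.get_obs()["tool_pos"]; a=np.radians(-12.2); q=P-p
x=(q[...,0]*np.cos(a)+q[...,1]*np.sin(a))*1000; y=(-q[...,0]*np.sin(a)+q[...,1]*np.cos(a))*1000; z=q[...,2]*1000
m=(abs(x)<60)&(abs(y)<45)&(z>-25)&(z<70)&(hsv[...,1]>90)
w=m&(y>15)&(z<30); print(w.sum(),"wall x",np.percentile(x[w],[1,3,50,97,99]),"y",np.percentile(y[w],[5,50,95]))
print("z range",np.percentile(z[m],[1,99]),"all x",np.percentile(x[m],[1,99]))
for c in range(-35,40,10):
    k=w&(x>c)&(x<c+10); 
    if k.sum()>3: print(c,k.sum(),np.median(y[k]).round(1))
E
```

```text
215 wall x [-36.16357584 -35.52904477   2.43307475  32.0336051   32.3726213 ] y [18.73086149 22.41975929 26.02391272]
z range [-12.93139246  56.88072784] all x [-36.26224551  33.28763794]
-35 48 20.9
-25 30 21.6
-15 11 21.2
-5 11 23.3
5 18 22.8
15 42 23.9
25 46 23.7
```

House is held upright, centred in the fingers to about 2 mm. Carrying it over the short board.

```bash
python3 -m handwheel '[0,0,0,0,0,-3.8,-0.0202,0.0233,0,0,0,0,-0.0202,0.0233,0,0,0,0,-0.0202,0.0233,0,0,0,0,-0.0202,0.0233,0,0,0,0,-0.0202,0.0233,0,0,0,0,-0.0202,0.0233,0,0,0,0,-0.0202,0.0233,0,0,0,0,-0.0202,0.0233,0,0,0,0,0,0,0,0,0,0,0,0,0,0,0,0]'
python3 -m handwheel '[0,0,0.03,0,0,0,0,0,0.02,0,0,0,0,0,0,0,0,0,0,0,0,0,0,0]'
python3 -c "
from h import *
plan(*sq(19.5,3.5),.05,-98.5)"
```

```text
t: 58.55
tool_pos: [0.4791, -0.358, 0.1138]
tool_rot: [-3.131, 0.233, 0.004]
contact_force: [-0.0, 0.1, -0.5]
opening: 0.05
t: 58.95
tool_pos: [0.4805, -0.3576, 0.065]
tool_rot: [-3.132, 0.229, 0.002]
contact_force: [-0.1, 0.5, -1.0]
opening: 0.0502
t 58.95 pos [ 480.5 -357.6   65. ] open 50.2 F [-0.1  0.5 -1. ] q [-0.76  0.15  1.8  -0.    1.19  0.95] | turn [-0.06  0.1   0.15] shift mm [ 0.8  2.1 15. ] cols x,y: [[0.989, -0.148], [-0.148, -0.989]]
```

```bash
python3 -m handwheel '[0,0.002,0.008,0,0,0,0,0,0.004,0,0,0,0,0,0,0,0,0,0,0,0,0,0,0]'
python3 -m handwheel '[0,0,0.002,0,0,0,0,0,0,0,0,0]'
python3 -m handwheel '[0,0,0.002,0,0,0,0,0,0,0,0,0]'
python3 -m handwheel '[0,0,0.001,0,0,0,0,0,0,0,0,0]'
```

```text
t: 59.35
tool_pos: [0.4801, -0.3607, 0.0539]
tool_rot: [3.133, -0.231, -0.0]
contact_force: [0.1, 0.2, -0.5]
opening: 0.05
t: 59.55
tool_pos: [0.4799, -0.3607, 0.0517]
tool_rot: [3.133, -0.231, -0.0]
contact_force: [0.6, 0.0, -1.2]
opening: 0.0497
t: 59.75
tool_pos: [0.4798, -0.3605, 0.0494]
tool_rot: [-3.133, 0.231, 0.001]
contact_force: [0.1, 0.3, -1.9]
opening: 0.0502
t: 59.95
tool_pos: [0.48, -0.3607, 0.0487]
tool_rot: [3.133, -0.231, -0.0]
contact_force: [0.7, 0.9, -1.1]
opening: 0.0504
```

```bash
python3 -m handwheel '[0,-0.001,0.001,0,0,0,0,0,0,0,0,0]'
python3 -m handwheel '[0,0,0.001,0,0,0,0,0,0,0,0,0]'
python3 -m handwheel '[0,0,0.001,0,0,0,0,0,0,0,0,0]'
```

```text
t: 60.15
tool_pos: [0.4804, -0.3603, 0.0485]
tool_rot: [3.132, -0.231, 0.001]
contact_force: [-1.3, -0.4, 3.3]
opening: 0.05
t: 60.35
tool_pos: [0.4804, -0.3603, 0.0485]
tool_rot: [3.132, -0.23, 0.0]
contact_force: [-4.7, 0.5, 9.2]
opening: 0.0501
t: 60.55
tool_pos: [0.4804, -0.3604, 0.0484]
tool_rot: [3.132, -0.23, -0.0]
contact_force: [-6.1, 1.7, 13.8]
opening: 0.0502
```

```bash
python3 -m handwheel '[0,0,-0.002,0,0,0,0,0,0,0,0,0]'
python3 -m handwheel '[0,0,0,0,0,0,0,0,0,0,0,0,0,0,0,0,0,0,0,0,0,0,0,0,0,0,0,0,0,0]' 0 40
python3 -m handwheel '[0,0,-0.02,0,0,0,0,0,-0.03,0,0,0,0,0,-0.03,0,0,0,0,0,-0.02,0,0,0,0,0,0,0,0,0,0,0,0,0,0,0]'
python3 -c "
from h import *
plan(.6535,.0575,.15,-90)"
```

```text
t: 60.75
tool_pos: [0.4805, -0.3598, 0.0485]
tool_rot: [3.133, -0.231, 0.001]
contact_force: [-1.6, 0.3, 5.9]
opening: 0.0499
t: 61.25
tool_pos: [0.48, -0.3595, 0.0474]
tool_rot: [-3.133, 0.231, 0.001]
contact_force: [-1.1, 0.1, 0.1]
opening: 0.0853
t: 61.85
tool_pos: [0.4801, -0.3596, 0.1474]
tool_rot: [3.133, -0.231, -0.0]
contact_force: [-0.5, 0.3, -0.8]
opening: 0.0852
t 61.85 pos [ 480.1 -359.6  147.4] open 85.2 F [-0.5  0.3 -0.8] q [-0.77  0.06  1.75 -0.    1.33  0.95] | turn [ 0.01  0.01 -8.42] shift mm [ 173.4 -417.1   -2.6] cols x,y: [[1.0, 0.0], [0.0, -1.0]]
```

```bash
python3 -m handwheel '[0,0,0,0,0,-8.4,0.0124,-0.0298,0,0,0,0,0.0124,-0.0298,0,0,0,0,0.0124,-0.0298,0,0,0,0,0.0124,-0.0298,0,0,0,0,0.0124,-0.0298,0,0,0,0,0.0124,-0.0298,0,0,0,0,0.0124,-0.0298,0,0,0,0,0.0124,-0.0298,0,0,0,0,0.0124,-0.0298,0,0,0,0,0.0124,-0.0298,0,0,0,0,0.0124,-0.0298,0,0,0,0,0.0124,-0.0298,0,0,0,0,0.0124,-0.0298,0,0,0,0,0.0124,-0.0298,0,0,0,0,0,0,0,0,0,0,0,0,0,0,0,0]'
python3 - <<'E'
from h import *
plan(.653,.0575,.014,-90)
S=[]
for n,(x,y) in(("scene",(230,100)),("top",(430,195))):
    im,d=optics.get_image(n); np.savez(n+"12.npz",im=im,d=d)
    S.append(cv2.convertScaleAbs(cv2.resize(im[y:y+80,x:x+80,::-1],(400,400),interpolation=2),alpha=2))
cv2.imwrite("pics/a14.png",np.hstack(S))
E
```

```text
t: 63.55
tool_pos: [0.6527, 0.0579, 0.145]
tool_rot: [3.141, 0.002, -0.007]
contact_force: [-0.1, 0.6, 0.1]
opening: 0.0855
t 63.55 pos [652.7  57.9 145. ] open 85.5 F [-0.1  0.6  0.1] q [-0.02  0.19  1.61 -0.    1.34  1.55] | turn [0.03 0.25 0.06] shift mm [  0.3   0.4 131. ] cols x,y: [[1.0, 0.0], [0.0, -1.0]]
```

View pics/a14.png

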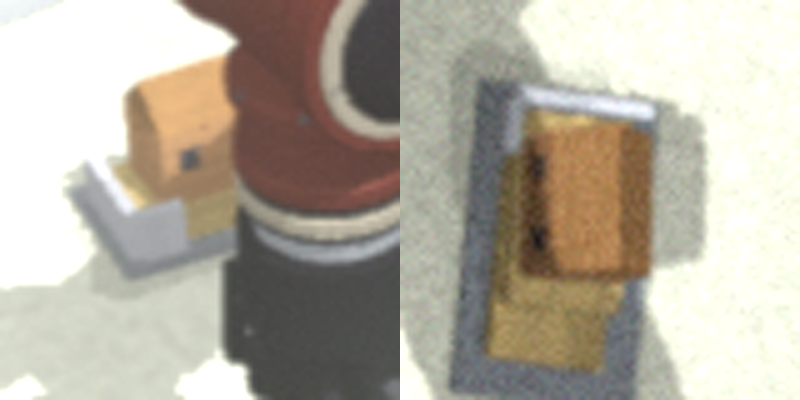

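The house stands upright on the short board with its ridge along it: top crop, (525-650,125-275), board end visible at (560,285). My picture budget is used up, so further checks are numeric. Now the silo.

```bash
python3 -m handwheel '[0,0,0.03,0,0,0,0,0,0.03,0,0,0,0,0,0.03,0,0,0,0,0,0.025,0,0,0,0,0,0.014,0,0,0,0,0,0,0,0,0]' 0 40
python3 -m handwheel '[0,0,0,0,0,0,0,0,0,0,0,0,0,0,0,0,0,0,0,0,0,0,0,0,0,0,0,0,0,0,0,0,0,0,0,0,0,0,0,0,0,0]' 1 35
python3 -m handwheel '[0,0,-0.015,0,0,0,0,0,-0.025,0,0,0,0,0,-0.03,0,0,0,0,0,-0.03,0,0,0,0,0,0,0,0,0,0,0,0,0,0,0]'
python3 - <<'E'
from h import *
plan(*pt(-47.5,0),.12,-81.6)
im,d=optics.get_image("scene"); P=cloud("scene",d)-np.array([.0017,.003,0]); hsv=cv2.cvtColor(im,cv2.COLOR_RGB2HSV)
q=(P-ctrl.get_obs()["tool_pos"])*1000
m=(abs(q[...,0])<40)&(abs(q[...,1])<40)&(q[...,2]>-40)&(q[...,2]<70)&(hsv[...,1]>90)
for i in range(3): print(np.percentile(q[m][:,i],[1,50,99]).round(1))
E
```

```text
t: 64.25
tool_pos: [0.6515, 0.0566, 0.0156]
tool_rot: [3.141, -0.003, -0.009]
contact_force: [-0.3, -0.3, 0.3]
opening: 0.0855
t: 64.95
tool_pos: [0.6554, 0.0574, 0.0208]
tool_rot: [3.141, -0.0, 0.005]
contact_force: [-0.1, -0.7, 5.8]
opening: 0.0434
t: 65.55
tool_pos: [0.6542, 0.0576, 0.1197]
tool_rot: [3.141, -0.0, 0.002]
contact_force: [-0.3, 0.4, -1.3]
opening: 0.0431
t 65.55 pos [654.2  57.6 119.7] open 43.1 F [-0.3  0.4 -1.3] q [-0.03  0.21  1.63 -0.    1.3   1.55] | turn [ 0.01 -0.08 -8.41] shift mm [-1.670e+02 -3.249e+02 -3.000e-01] cols x,y: [[0.989, 0.146], [0.146, -0.989]]
[-9.9 12.  20.7]
[-13.2   9.7  20.7]
[-15.3  41.   50.1]
```

```bash
python3 -m handwheel '[0,0,0,0,0,-8.4,-0.0139,-0.0271,0,0,0,0,-0.0139,-0.0271,0,0,0,0,-0.0139,-0.0271,0,0,0,0,-0.0139,-0.0271,0,0,0,0,-0.0139,-0.0271,0,0,0,0,-0.0139,-0.0271,0,0,0,0,-0.0139,-0.0271,0,0,0,0,-0.0139,-0.0271,0,0,0,0,-0.0139,-0.0271,0,0,0,0,-0.0139,-0.0271,0,0,0,0,-0.0139,-0.0271,0,0,0,0,-0.0139,-0.0271,0,0,0,0,0,0,0,0,0,0,0,0,0,0,0,0]'
python3 -m handwheel '[0,0,0.03,0,0,0,0,0,0.03,0,0,0,0,0,0.02,0,0,0,0,0,0,0,0,0,0,0,0,0,0,0]'
python3 -c "
from h import *
plan(*pt(-47.5,0),.03,-81.6)"
```

```text
t: 67.1
tool_pos: [0.4401, 0.3545, 0.1166]
tool_rot: [3.131, 0.232, -0.005]
contact_force: [0.6, 0.7, -1.0]
opening: 0.0431
t: 67.6
tool_pos: [0.4416, 0.354, 0.0381]
tool_rot: [3.132, 0.228, -0.002]
contact_force: [0.3, -0.0, -0.6]
opening: 0.0433
t 67.6 pos [441.6 354.   38.1] open 43.3 F [ 0.3 -0.  -0.6] q [ 0.54  0.11  1.89 -0.    1.14  1.97] | turn [ 0.05  0.09 -0.09] shift mm [ 0.  -0.6  8.1] cols x,y: [[0.989, 0.146], [0.146, -0.989]]
```

```bash
python3 -m handwheel '[0,0,0.006,0,0,0,0,0,0.004,0,0,0,0,0,0,0,0,0]'
python3 -m handwheel '[0,0,0.002,0,0,0,0,0,0,0,0,0]'
python3 -m handwheel '[0,0,0.001,0,0,0,0,0,0,0,0,0]'
python3 -m handwheel '[0,0,0.001,0,0,0,0,0,0,0,0,0]'
```

```text
t: 67.9
tool_pos: [0.4415, 0.3549, 0.0287]
tool_rot: [3.133, 0.229, -0.0]
contact_force: [-0.7, -0.0, -0.9]
opening: 0.0432
t: 68.1
tool_pos: [0.4414, 0.355, 0.0267]
tool_rot: [3.133, 0.23, -0.0]
contact_force: [0.2, -0.5, -0.9]
opening: 0.043
t: 68.3
tool_pos: [0.4416, 0.3551, 0.0258]
tool_rot: [-3.133, -0.23, -0.0]
contact_force: [-0.0, 0.6, -0.1]
opening: 0.0433
t: 68.5
tool_pos: [0.4416, 0.3551, 0.0258]
tool_rot: [3.133, 0.23, -0.001]
contact_force: [-3.3, -1.9, 6.0]
opening: 0.0434
```

```bash
python3 -m handwheel '[0,0,-0.001,0,0,0,0,0,0,0,0,0]'
python3 -m handwheel '[0,0,0,0,0,0,0,0,0,0,0,0,0,0,0,0,0,0,0,0,0,0,0,0,0,0,0,0,0,0]' 0 40
python3 -m handwheel '[0,0,-0.02,0,0,0,0,0,-0.03,0,0,0,0,0,-0.035,0,0,0,0,0,-0.035,0,0,0,0,0,0,0,0,0,0,0,0,0,0,0]'
python3 -c "
from h import *
plan(.6628,.2003,.14,-68)"
```

```text
t: 68.7
tool_pos: [0.4416, 0.355, 0.0258]
tool_rot: [-3.133, -0.23, -0.0]
contact_force: [0.1, -0.7, 1.9]
opening: 0.0432
t: 69.2
tool_pos: [0.4414, 0.3549, 0.0255]
tool_rot: [3.133, 0.23, -0.001]
contact_force: [0.1, -0.3, -0.3]
opening: 0.0857
t: 69.8
tool_pos: [0.442, 0.3553, 0.1468]
tool_rot: [-3.132, -0.23, -0.003]
contact_force: [-0.6, 0.3, -0.7]
opening: 0.0855
t 69.8 pos [442.  355.3 146.8] open 85.5 F [-0.6  0.3 -0.7] q [ 0.55 -0.02  1.83  0.    1.33  1.97] | turn [ -0.03  -0.12 -13.62] shift mm [146.6 226.4   6.8] cols x,y: [[0.927, 0.375], [0.375, -0.927]]
```

```bash
python3 -m handwheel '[0,0,0,0,0,-6.8,0,0,0,0,0,-6.8,0.0147,0.0226,0,0,0,0,0.0147,0.0226,0,0,0,0,0.0147,0.0226,0,0,0,0,0.0147,0.0226,0,0,0,0,0.0147,0.0226,0,0,0,0,0.0147,0.0226,0,0,0,0,0.0147,0.0226,0,0,0,0,0.0147,0.0226,0,0,0,0,0.0147,0.0226,0,0,0,0,0.0147,0.0226,0,0,0,0,0,0,0,0,0,0,0,0,0,0,0,0]'
python3 - <<'E'
from h import *
plan(.6628,.2003,.014,-68)
im,d=optics.get_image("top"); np.savez("top13.npz",im=im,d=d)
P=cloud("top",d); a=np.radians(PT[1]); 
m=(P[...,2]>.045)&(P[...,2]<.085)&(P[...,0]<.56)&(P[...,0]>.36)&(abs(P[...,1]-.36)<.07)
q=P[m]; print("silo top (top cam)",m.sum(),np.percentile(q[:,2],[50,98]),q.mean(0), cv2.minAreaRect((q[q[:,2]>.06][:,:2]*1000).astype(np.float32)))
E
```

```text
t: 71.2
tool_pos: [0.6613, 0.1999, 0.1431]
tool_rot: [-3.084, -0.598, 0.007]
contact_force: [-0.0, 0.7, -0.9]
opening: 0.0854
t 71.2 pos [661.3 199.9 143.1] open 85.4 F [-0.   0.7 -0.9] q [0.19 0.27 1.52 0.   1.36 1.37] | turn [-0.07  0.24 -0.07] shift mm [  1.5   0.2 129.1] cols x,y: [[0.927, 0.375], [0.375, -0.927]]
silo top (top cam) 158 [0.07027279 0.07524875] [0.43980106 0.35812308 0.06949914] ((439.8899841308594, 360.1107482910156), (39.70054626464844, 28.696292877197266), 0.7683855891227722)
```

Silo stands in the pocket: its top reads 75 mm, as it should on the 5 mm floor. Now the stepped block.

```bash
python3 -m handwheel '[0.0015,0,0.03,0,0,0,0,0,0.03,0,0,0,0,0,0.03,0,0,0,0,0,0.025,0,0,0,0,0,0.013,0,0,0,0,0,0,0,0,0]' 0 40
python3 -m handwheel '[0,0,0,0,0,0,0,0,0,0,0,0,0,0,0,0,0,0,0,0,0,0,0,0,0,0,0,0,0,0,0,0,0,0,0,0,0,0,0,0,0,0]' 1 40
python3 -m handwheel '[0,0,-0.015,0,0,0,0,0,-0.025,0,0,0,0,0,-0.03,0,0,0,0,0,-0.03,0,0,0,0,0,0,0,0,0,0,0,0,0,0,0]'
python3 - <<'E'
from h import *
plan(*pt(37.5,0),.12,-81.6)
im,d=optics.get_image("scene"); P=cloud("scene",d)-np.array([.0017,.003,0]); hsv=cv2.cvtColor(im,cv2.COLOR_RGB2HSV)
q=(P-ctrl.get_obs()["tool_pos"])*1000; a=np.radians(22); x=q[...,0]*np.cos(a)+q[...,1]*np.sin(a); y=-q[...,0]*np.sin(a)+q[...,1]*np.cos(a)
m=(abs(x)<50)&(abs(y)<40)&(q[...,2]>-40)&(q[...,2]<60)&(hsv[...,1]>90)
for v in(x,y,q[...,2]): print(np.percentile(v[m],[1,50,99]).round(1))
E
```

```text
t: 71.85
tool_pos: [0.6609, 0.2012, 0.0145]
tool_rot: [-3.084, -0.6, 0.009]
contact_force: [-0.3, -0.3, 1.1]
opening: 0.0852
t: 72.55
tool_pos: [0.6653, 0.2012, 0.0199]
tool_rot: [-3.084, -0.599, -0.005]
contact_force: [-1.1, 0.2, 5.8]
opening: 0.0441
t: 73.15
tool_pos: [0.664, 0.2009, 0.1187]
tool_rot: [3.084, 0.599, 0.002]
contact_force: [0.6, 0.7, -1.5]
opening: 0.0449
t 73.15 pos [664.  200.9 118.7] open 44.9 F [ 0.6  0.7 -1.5] q [ 0.19  0.3   1.53 -0.    1.31  1.37] | turn [ 1.000e-02 -7.000e-02  1.358e+01] shift mm [-112.7 -184.5   -1.3] cols x,y: [[0.989, 0.146], [0.146, -0.989]]
[-27.1  26.1  29.4]
[-21.3   2.4  21.7]
[-10.7  33.8  50.2]
```

```bash
python3 -m handwheel '[0,0,0,0,0,6.8,0,0,0,0,0,6.8,-0.0141,-0.0231,0,0,0,0,-0.0141,-0.0231,0,0,0,0,-0.0141,-0.0231,0,0,0,0,-0.0141,-0.0231,0,0,0,0,-0.0141,-0.0231,0,0,0,0,-0.0141,-0.0231,0,0,0,0,-0.0141,-0.0231,0,0,0,0,-0.0141,-0.0231,0,0,0,0,0,0,0,0,0,0,0,0,0,0,0,0]'
python3 -m handwheel '[0,0,0.03,0,0,0,0,0,0.03,0,0,0,0,0,0.02,0,0,0,0,0,0,0,0,0,0,0,0,0,0,0]'
python3 -c "
from h import *
plan(*pt(37.5,0),.03,-81.6)"
```

```text
t: 74.4
tool_pos: [0.5239, 0.3669, 0.1154]
tool_rot: [3.131, 0.231, -0.005]
contact_force: [0.4, 0.2, -1.0]
opening: 0.0447
t: 74.9
tool_pos: [0.5253, 0.3664, 0.037]
tool_rot: [3.132, 0.228, -0.003]
contact_force: [-0.4, 0.8, -1.2]
opening: 0.0444
t 74.9 pos [525.3 366.4  37. ] open 44.4 F [-0.4  0.8 -1.2] q [ 0.49  0.28  1.71 -0.    1.16  1.92] | turn [ 0.04  0.1  -0.08] shift mm [ 0.4 -0.5  7. ] cols x,y: [[0.989, 0.146], [0.146, -0.989]]
```

```bash
python3 -m handwheel '[0,0,0.006,0,0,0,0,0,0.003,0,0,0,0,0,0,0,0,0]'
python3 -m handwheel '[0,0,0.002,0,0,0,0,0,0,0,0,0]'
python3 -m handwheel '[0,0,0.001,0,0,0,0,0,0,0,0,0]'
python3 -m handwheel '[0,0,0.001,0,0,0,0,0,0,0,0,0]'
```

```text
t: 75.2
tool_pos: [0.5254, 0.3673, 0.0289]
tool_rot: [-3.133, -0.229, -0.0]
contact_force: [0.8, -0.8, -1.0]
opening: 0.0442
t: 75.4
tool_pos: [0.5252, 0.3674, 0.0266]
tool_rot: [3.133, 0.23, -0.0]
contact_force: [-0.6, -0.1, -0.4]
opening: 0.0444
t: 75.6
tool_pos: [0.5251, 0.3673, 0.0255]
tool_rot: [3.133, 0.23, -0.001]
contact_force: [-0.6, 0.5, -0.7]
opening: 0.0445
t: 75.8
tool_pos: [0.5253, 0.3674, 0.0249]
tool_rot: [3.133, 0.23, 0.0]
contact_force: [-0.4, -0.5, 1.5]
opening: 0.0445
```

```bash
python3 -m handwheel '[0,0,0.0005,0,0,0,0,0,0,0,0,0]'
python3 -m handwheel '[0,0,0,0,0,0,0,0,0,0,0,0,0,0,0,0,0,0,0,0,0,0,0,0,0,0,0,0,0,0]' 0 40
python3 -m handwheel '[0,0,-0.02,0,0,0,0,0,-0.03,0,0,0,0,0,-0.035,0,0,0,0,0,-0.04,0,0,0,-0.03,0.04,0,0,0,0,-0.03,0.04,0,0,0,0,-0.03,0.04,0,0,0,0,0,0.045,0,0,0,0,0,0.045,0,0,0,0,0,0.045,0,0,0,0,0,0,0,0,0,0,0,0,0,0,0,0]'
python3 - <<'E'
from h import *
o=ctrl.get_obs(); print(o["t"],o["tool_pos"])
C={"top":(.0015*-1,-.0035),"scene":(.0017,.003)}
for n in("top","scene"):
    im,d=optics.get_image(n); np.savez(n+"20.npz",im=im,d=d); P=cloud(n,d)-np.array([*C[n],0]); hsv=cv2.cvtColor(im,cv2.COLOR_RGB2HSV); s=hsv[...,1]>90
    def fr_(F):
        a=np.radians(F[1]); q=P-np.array([*F[0],0]); return (q[...,0]*np.cos(a)+q[...,1]*np.sin(a))*1000,(-q[...,0]*np.sin(a)+q[...,1]*np.cos(a))*1000
    Z=P[...,2]*1000
    def rep(nm,m,x,y):
        if m.sum()<5: return print(n,nm,"few")
        r=cv2.minAreaRect(np.c_[x[m],y[m]].astype(np.float32)); print(n,nm,m.sum(),"z98 %.1f"%np.percentile(Z[m],98),"c",np.round(r[0],1),"sz",np.round(r[1],1),"ang",round(r[2],1))
    x,y=fr_(PT); rep("silo",s&(Z>66)&(Z<85)&(abs(x+47)<40)&(abs(y)<40),x,y); rep("step hi",s&(Z>60)&(Z<85)&(abs(x-40)<42)&(abs(y)<40),x,y); rep("step lo",s&(Z>40)&(Z<53)&(abs(x-25)<42)&(abs(y)<40),x,y)
    x,y=fr_(SQ); rep("house ridge",s&(Z>94)&(Z<115)&(abs(x-18)<50)&(abs(y)<50),x,y); rep("house roof",s&(Z>78)&(Z<115)&(abs(x-18)<50)&(abs(y)<50),x,y)
    x,y=fr_(((.659,-.07),-8)); rep("tower",s&(Z>70)&(Z<100)&(abs(x)<40)&(abs(y)<40),x,y)
im=np.load("top20.npz")["im"]; seam(im); edges(im,(246,253))
E
```

```text
t: 76.0
tool_pos: [0.5254, 0.3675, 0.0249]
tool_rot: [3.133, 0.23, -0.0]
contact_force: [-2.4, -2.0, 5.0]
opening: 0.0445
t: 76.5
tool_pos: [0.5251, 0.3673, 0.0239]
tool_rot: [3.133, 0.23, -0.001]
contact_force: [0.2, -0.4, 0.3]
opening: 0.0854
t: 77.7
tool_pos: [0.4735, 0.1013, 0.1492]
tool_rot: [-3.133, -0.226, -0.0]
contact_force: [0.1, 0.2, 0.2]
opening: 0.0855
77.7 [0.47347941 0.10131654 0.14923622]
top silo 174 z98 75.3 c [-48.5   2.8] sz [39.1 37.4] ang 27.8
top step hi 230 z98 74.9 c [52.5  2.4] sz [31.8 44.2] ang 3.0
top step lo 240 z98 51.0 c [36.5  3.2] sz [46.4 58.8] ang 88.8
top house ridge 267 z98 105.6 c [17.8  8.5] sz [70.6 27.9] ang 6.1
top house roof 595 z98 104.9 c [18.1  9.5] sz [71.3 50.2] ang 3.4
top tower 152 z98 89.7 c [-0.9  1.2] sz [33.7 32.5] ang 5.9
scene silo 227 z98 76.1 c [-47.1  -0.2] sz [40.6 38.4] ang 40.6
scene step hi 365 z98 74.2 c [50.4  0.3] sz [32.4 44.2] ang 1.6
scene step lo 236 z98 52.8 c [34.6 -0.2] sz [45.6 63.5] ang 89.4
scene house ridge 108 z98 105.1 c [16.4  8.4] sz [70.5 20.7] ang 1.4
scene house roof 277 z98 103.8 c [15.9 14.4] sz [70.8 32.8] ang 2.7
scene tower 111 z98 87.2 c [-2.4  0.6] sz [33.  28.4] ang 1.6
seam short end 8 angle 0.3 x -30.1 res 0.58
long end 19 angle -0.12 x -60.1 res 0.7
short +y x -26.0 -11.0 angle vs tray -0.93 y at mid 38.8 resid 0.23
short -y x -17.0 -0.0 angle vs tray -55.93 y at mid -36.4 resid 2.57
long +y x -58.0 -41.0 angle vs tray -0.49 y at mid 36.4 resid 0.29
long -y x -51.0 -32.0 angle vs tray -2.17 y at mid -25.3 resid 0.44
```

```bash
python3 -c "
from station import ctrl
print(ctrl.finish_job())"
```

```text
the job is handed in; nothing more can be done
None
```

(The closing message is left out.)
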